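# Shut out the draught and share the tins evenly on the balance

### The job

The draught from the hatch upsets the shop balance, so first take the hooked pole by its yellow band, put its prong well through the ring eye and draw the blue flap fully shut with it (never touch the flap with the robot itself), then lay the pole back in its rest. After that share all the green tins, the tall ones in the left pan and the small ones on the counter, between the two pans, standing upright, so that the balance comes to rest level. Leave the red-lidded jars standing where they are.

Things in the scene. Friction and masses are not known exactly. Their poses are not given: they have to be found in the camera images.
- ring (a point): centre of the steel ring eye on the inner face (the robot's side) of the blue hatch flap. Ring of 8 mm bar, clear hole 42 mm; the hole's axis is this point's y axis (parallel to the hinge, level). Its centre lies, from the hinge line and in the flap's own axes, 42 mm towards the robot (x = -0.042), y = -0.045 along the hinge and 165 mm up the flap. The point turns with the flap.
- flap (a joint): angle of the blue hatch flap (272 mm wide, 218 mm tall, 10 mm thick, 0.3 kg), hinged along its lower edge: 0 is shut (upright in its frame, against a stop), it grows to 1.2 rad as the upper edge drops outward, away from the robot. The hinge is stiff with friction (about 0.45 N m): the flap stays at any angle; drawing it in takes 4 to 9 N at the ring.
- hatch_hinge (a point): fixed: middle of the flap's hinge line, 135 mm above the counter. x level and outward, away from the robot through the hatch; y level along the hinge, to the left when looking outward; z up. Frame: clear opening 284 mm wide (142 mm either side of this point), sill top 125 mm and head rail underside 362 mm above the counter; posts, sill and rail about 30 mm deep.
- pole_grip (a point): middle of the yellow grip band of the hooked pole, on the pole's axis. The pole is a straight 20 x 20 mm square timber bar, 0.35 kg, balanced at this band: x runs along it to the hook, the bar reaches from 145 mm behind the point (a steel butt 26 x 26 mm from -132 to -82 mm) to x = +275 mm. z is up as it lies in its rest.
- prong (a point): middle of the hook prong: a straight 10 mm round steel pin at x = +265 mm of the pole, standing out square from the bar's side towards the pole's -y, at the bar's mid-height; its tip is 65 mm out from the bar's side; this point is 42.5 mm from the bar's axis. Axes as pole_grip.
- rest_mid (a point): where pole_grip lies when the pole is in its rest: 60 mm above the counter, axes as the pole's (x to the hook). The fixed rest has two open saddles at x = -58 and +140 mm, 18 mm thick, floors 50 mm above the counter, cheeks 46 mm apart rising to 70 mm.
- beam (a joint): angle of the balance's beam, 0 when the pans are level, positive when the left pan is high; stops at +-0.15 rad. 100 g more on one side turns it about 0.055 rad.
- pan_left_floor (a point): centre of the floor of the left pan (+y side) of the green counter balance; it rides straight up and down, always level, 96 mm above the counter at balance, 13.5 mm up or down at the stops. Pan 260 mm (x) by 150 mm (y), with a 10 mm rim 4 mm thick. Where a load stands in the pan makes no difference.
- pan_right_floor (a point): the same for the right pan (-y side); the pans' centres are 180 mm apart.
- pole: the hooked pole itself; origin 10 mm below pole_grip, same axes.
- tall1_mid (a point): centre of a tall green tin with a yellow band, 50 mm in diameter, 84 mm tall, about 200 g; starts standing in the left pan; may be absent.
- tall2_mid (a point): centre of a tall green tin with a yellow band, 50 mm in diameter, 84 mm tall, about 200 g; starts standing in the left pan; may be absent.
- tall3_mid (a point): centre of a tall green tin with a yellow band, 50 mm in diameter, 84 mm tall, about 200 g; starts standing in the left pan; may be absent.
- tall4_mid (a point): centre of a tall green tin with a yellow band, 50 mm in diameter, 84 mm tall, about 200 g; starts standing in the left pan; may be absent.
- small1_mid (a point): centre of a small green tin with a yellow band, 50 mm in diameter, 46 mm tall, about 100 g (half a tall one); starts standing on the counter.
- small2_mid (a point): centre of a small green tin with a yellow band, 50 mm in diameter, 46 mm tall, about 100 g (half a tall one); starts standing on the counter.
- small3_mid (a point): centre of a small green tin with a yellow band, 50 mm in diameter, 46 mm tall, about 100 g (half a tall one); starts standing on the counter.
- small4_mid (a point): centre of a small green tin with a yellow band, 50 mm in diameter, 46 mm tall, about 100 g (half a tall one); starts standing on the counter.
- jar1_mid (a point): bystander: point 35 mm up the axis of a white jar with a red lid, 58 mm in diameter, 71 mm tall, standing on the counter among or near the small tins; leave it.
- jar2_mid (a point): bystander: point 35 mm up the axis of a white jar with a red lid, 58 mm in diameter, 71 mm tall, standing on the counter among or near the small tins; leave it.
Not all that is in view belongs to the job. Leave any pink or turquoise look-alike of the part that bears small3_mid alone. What is shaped like the part that bears small4_mid but pink is not meant.

How it is judged:
By the outcome, as a careful person would: the job done as asked, in the order asked, and still so for the second after the job is handed in, with the robot touching nothing.
Of tall1, tall2, tall3, tall4 only 2 to 4 are there at a start; the rules pass over those that are not, and their reading is None.
At some moment in a run one of small1, small2, small3, small4 may be knocked a few centimetres aside while the robot is not near it.
It also fails if it takes over 210 s, if anything falls off the work surface, if the arm or the gripper's body presses on something with over 40 N, if the wrist force passes 120 N, or if a joint passes its speed limit or range.

### The arm

A 7-joint arm with a two-finger parallel gripper is mounted at the origin on the work surface. World frame = base frame: x ahead of the robot, y to its left, z up, the work surface at z = 0. Lengths are in m, angles in rad, forces in N, time in s.
With the tool pointing down it reaches from about 0.4 to 0.875 m from the base axis. Payload 19.3 kg.
Tool frame: the origin (TCP) lies at the very end of the fingers, on their centre line; the grasp point (between the pads) lies 19 mm behind it; z points along the fingers, y is the direction in which the jaws open and shut (so a half turn about z gives the same grasp; the last joint's range is limited). The gripper opens to 85 mm and grips with 20 to 120 N. Pads are 22 mm wide; open, the fingers measure 114 mm over their backs; the gripper's body (76 mm by 85 mm) begins 54 mm behind the grasp point. The pads swing forward as they close: fully open they stand 13 mm farther back than shut.
Start: joints at [-1.395, 0.521, -0.036, 1.599, 0.021, 1.021, -0.113], TCP at [0.152, 0.606, 0.231] pointing down, gripper open.
Joint ranges: [-2.91, 2.91], [-0.3, 2.13], [-1.5, 1.42], [0.17, 2.43], [-1.26, 4.41], [0.16, 1.93], [-2.52, 2.52]. Speed limits (rad/s): [1.89, 1.89, 2.39, 2.39, 3.01, 3.01, 3.01].

### API

Orientations are given as [roll, pitch, yaw] about the fixed x, y, z axes, in that order (R = Rz(yaw) Ry(pitch) Rx(roll)).
In Python, from workcell import bot gives the robot as it stands.
- The arm moves only by the tool carry_out, never from a script. Its argument "targets" is a list of rows, each a list of 7 numbers: the shift along the tool's x, y, z in mm, then the turn, a rotation vector about the tool's x, y, z in units of 6 degrees (1.0 is 6 degrees), then the closure in counts, from 0 (fully open) to 255 (shut). A call has 1 to 5 rows; each row shifts and turns the commanded pose from where the row before left it, along the tool's axes as they then stand; what a row does not reach is not made up. A row lasts 1/12 s, in which the tool goes at most 41.7 mm and 7.16 degrees, less where a joint would pass 70% of its speed; a pose out of reach is approached as far as the arm can. A call is refused whole if a number of a shift passes 41.7 or a number of a turn 1, either way. A call with a gripper value outside its range is refused whole. The fingers move at their own pace and stop on an object; "force" is the grip in N (left out, the last holds). Time passes only in rows, so rows that do not move let the fingers close. It gives the time, the measured TCP pose, the force and the opening at its end, in the units of the state.
- bot.observe(): the state, without advancing time (a new reading comes with each control period).
- bot.grab_frame(name): name is "side" or "top"; returns a dict with "color" (384x512x3 uint8, red, green, blue), "z_map" (384x512 float32, m along the optical axis (not along the pixel's ray), 0 where there is no reading), "K" (3x3 intrinsics, pixels), "cam_to_world" (4x4, takes a point from camera to world coordinates). Camera axes: x right, y down, z forward; pixel columns grow to the right and rows downward; lengths in m; the calibration is good to about 2 mm. A picture is of the moment at which its call begins.
- bot.job_done(): hands the job in, once; it reports no verdict.
The state is a dict: "clock": time; "qpos": joint angles; "qd": joint speeds; "joint_efforts": joint torques, N m; "position": TCP position; "tool_rot": TCP orientation; "force": force on the tool from outside, world axes, zero at the start; "moment": the same for the moment, N m; "grip_width": finger opening in m.
Only numpy, scipy, OpenCV 4.12 (cv2) and the standard library are available. Lean on these libraries where they do the work, as an engineer would, in place of code of your own. Each camera call takes 0.05 s, during which the arm holds its last target. There are 200 camera calls.

## Working session

There is one attempt and no reset: what is moved stays moved. The work goes in short steps, Python scripts to look and compute and a tool call to move; the robot and the scene stay as the last step left them, time stands still between calls to the robot, and variables do not carry over. Pictures are saved under pics/ and viewed, about 12 in all and at most 16, crops included, and the job is handed in when it is done.

Besides the shell and the picture viewer there is one more tool, called after "Call:" as a command line: name --pt "numbers of a row" for each row, then --argument value for the rest. carry_out: Moves the arm, as the interface text tells. Its arguments: {"type":"object","properties":{"targets":{"type":"array","items":{"type":"array","items":{"type":"number"}}},"force":{"type":"number"}},"required":["targets"]}

```bash
ls; mkdir -p pics; python3 - <<'E'
from workcell import bot
import cv2,numpy as np
s=bot.observe();print(s)
for n in("side","top"):
    f=bot.grab_frame(n);np.savez(f"pics/{n}0.npz",**f)
    cv2.imwrite(f"pics/{n}0.png",cv2.resize(f["color"][:,:,::-1],(800,600)))
    print(n,f["K"].tolist(),np.round(f["cam_to_world"],3).tolist())
E
```

```text
pics
{'clock': 0.0, 'qpos': array([-1.39516471,  0.5220328 , -0.03632755,  1.60003075,  0.02119963,
        1.02109154, -0.11281012]), 'qd': array([ 9.02537778e-04,  1.36586712e-03, -8.20483548e-04, -1.39659731e-03,
        3.45961915e-04, -1.72521127e-05,  2.82994517e-04]), 'joint_efforts': array([ 1.33226395e-04, -9.27079225e+01,  1.98021948e+00, -3.69944894e+01,
        1.79792679e-02,  7.92672479e-03, -4.22564085e-06]), 'position': array([0.15205315, 0.60585873, 0.23070588]), 'tool_rot': array([-3.14041823e+00,  8.43061005e-05,  2.89574134e+00]), 'force': array([-1.33609469,  0.44615877, -0.29249174]), 'moment': array([-0.01454738,  0.00304452, -0.04695693]), 'grip_width': 0.08547779230624947}
side [[451.129119507909, 0.0, 267.4805653048485], [0.0, 451.129119507909, 189.80671884989036], [0.0, 0.0, 1.0]] [[-0.976, -0.173, 0.134, 0.409], [-0.218, 0.729, -0.649, 0.727], [0.014, -0.662, -0.749, 1.053], [0.0, 0.0, 0.0, 1.0]]
top [[366.01693541557137, 0.0, 256.6614872861191], [0.0, 366.01693541557137, 185.00646594763475], [0.0, 0.0, 1.0]] [[0.019, -0.998, 0.063, 0.479], [-1.0, -0.019, 0.014, -0.044], [-0.013, -0.063, -0.998, 1.158], [0.0, 0.0, 0.0, 1.0]]
```

View pics/side0.png

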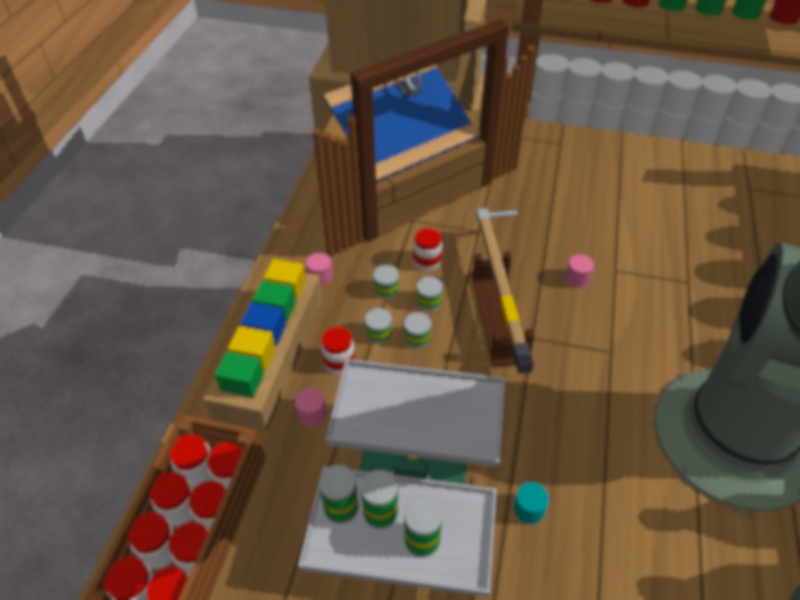

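View pics/top0.png

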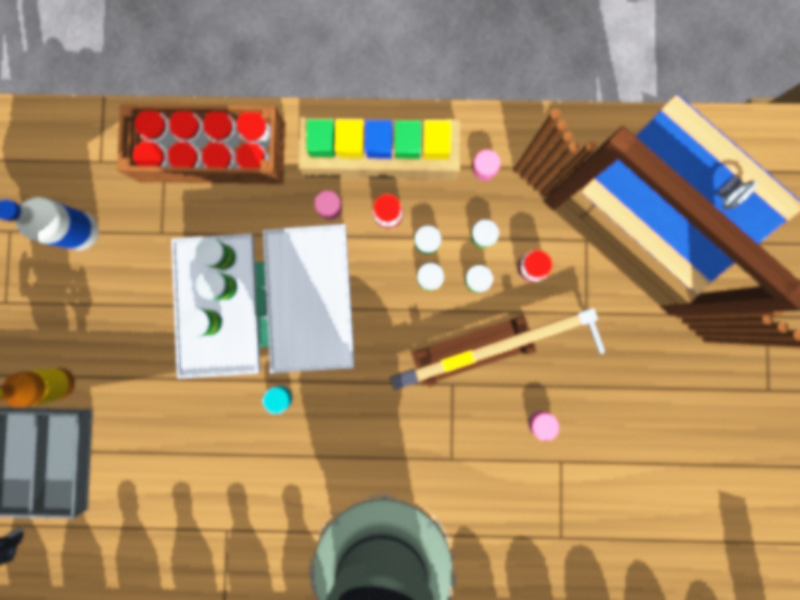

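Top view (800×600 scale): pole band (458,361), hook (590,317), prong tip (602,352), small tins (428,238), (485,233), (431,276), (480,278), jars (387,210), (536,265), three tall tins in left pan, ring (735,190). Look-alikes: pink (327,204), (487,164), (545,426), turquoise (276,400); toy blocks and crate jars are not meant.

```bash
cat > h.py <<'E'
import numpy as np,cv2
from workcell import bot
def load(n):
    return dict(np.load(f"pics/{n}.npz"))
def cloud(f):
    K,T,z=f["K"],f["cam_to_world"],f["z_map"]
    v,u=np.mgrid[:z.shape[0],:z.shape[1]]
    P=np.stack([(u-K[0,2])/K[0,0]*z,(v-K[1,2])/K[1,1]*z,z],-1)
    W=P@T[:3,:3].T+T[:3,3]; W[z<=0]=np.nan
    return W
def hsv(f): return cv2.cvtColor(f["color"],cv2.COLOR_RGB2HSV)
def blobs(m,mn=12):
    n,l,s,c=cv2.connectedComponentsWithStats(m.astype(np.uint8))
    return [(s[i,4],c[i],l==i) for i in range(1,n) if s[i,4]>=mn]
def ray(f,uv,z):
    T=f["cam_to_world"];d=T[:3,:3]@np.linalg.solve(f["K"],[uv[0],uv[1],1.]);return T[:3,3]+d*(z-T[2,3])/d[2]
def axdir(P):
    c=P.mean(0);return c,np.linalg.svd(P-c)[2]
E
python3 - <<'E'
from h import *
np.set_printoptions(precision=4,suppress=True)
for n in("top0","side0"):
    f=load(n);W=cloud(f);H=hsv(f);h,s,v=H[...,0],H[...,1],H[...,2];x,y,z=np.moveaxis(W,-1,0)
    print(n)
    m=(h>22)&(h<34)&(s>150)&(v>120)&(z<.12)&(x<.75)
    for a,c,k in blobs(m,25): print("yellow",a,c*1.5625,np.nanmedian(W[k],0))
    m=(s>130)&(h>98)&(h<125)&(y<-.3)
    for a,c,k in blobs(m,200):
        P=W[k];P=P[~np.isnan(P).any(1)]
        c0,V=axdir(P);r=abs((P-c0)@V[2]);P=P[r<.01];c0,V=axdir(P);print("blue",a,c0,V[2],np.degrees(np.arccos(abs(V[2,2]))),np.ptp(P,0))
    m=(z>.366)&(z<.45)&(y<-.35)
    for a,c,k in blobs(m,100):
        r=cv2.minAreaRect(W[k][:,:2].astype(np.float32));print("rail",a,r,np.median(W[k],0))
    m=(s<70)&(v>60)&(z>.2)&(z<.35)&(y<-.45)
    for a,c,k in blobs(m,10): print("ring?",a,c*1.5625,np.nanmean(W[k],0),np.nanmin(W[k],0),np.nanmax(W[k],0))
    # cylinders: tops
    for lo,hi,nm in((.036,.056,"small"),(.06,.08,"jar/pole"),(.15,.21,"tall"),(.08,.12,"pan")):
        m=(z>lo)&(z<hi)&(x>.3)&(x<.8)&(y>-.6)
        for a,c,k in blobs(m,60): print(nm,a,c*1.5625,np.nanmean(W[k],0),(np.nanmin(W[k],0)+np.nanmax(W[k],0))/2,np.ptp(W[k],0))
E
```

```text
top0
yellow 177 [457.4594 360.4078] [ 0.4135 -0.1384  0.0697]
yellow 145 [ 50.625  377.4138] [0.3683 0.634  0.0702]
blue 2054 [ 0.7376 -0.5351  0.2135] [ 0.3495 -0.3128 -0.8832] 27.97251851953925 [0.2073 0.2251 0.0324]
blue 1828 [ 0.6695 -0.4751  0.1874] [-0.711   0.6279 -0.3166] 71.54031790126842 [0.1853 0.2546 0.2134]
rail 2579 ((0.6222189664840698, -0.4584246873855591), (0.3139319121837616, 0.03162824362516403), 48.42299270629883) [ 0.617  -0.4592  0.3897]
ring? 158 [736.7484 147.5178] [ 0.7764 -0.5698  0.2415] [ 0.6884 -0.6674  0.2357] [ 0.8615 -0.4685  0.248 ]
ring? 419 [731.1008 180.3401] [ 0.7237 -0.5623  0.2368] [ 0.6631 -0.6531  0.2131] [ 0.8432 -0.4549  0.2837]
small 109 [485.7511 168.8647] [ 0.7894 -0.1906  0.0455] [ 0.7874 -0.1911  0.0445] [0.0234 0.0488 0.0166]
small 161 [379.3769 172.7873] [0.7781 0.0192 0.0458] [0.7782 0.0212 0.046 ] [0.0031 0.3067 0.0199]
small 86 [226.3626 177.8888] [0.7627 0.3218 0.0467] [0.7629 0.3184 0.0459] [0.0028 0.1818 0.0195]
small 207 [326.7512 203.8647] [0.7142 0.1214 0.0462] [0.7146 0.1222 0.0446] [0.0477 0.049  0.0162]
small 248 [612.2543
[... 7131 characters left out ...]
563 0.0599]
tall 480 [337.0247 483.3203] [0.6016 0.3141 0.1652] [0.6031 0.3109 0.1605] [0.0503 0.0512 0.021 ]
tall 482 [378.6631 488.6054] [0.5445 0.3088 0.1651] [0.5452 0.3054 0.1605] [0.0497 0.0507 0.021 ]
tall 508 [422.524 517.086] [0.478  0.3349 0.1653] [0.4782 0.3318 0.161 ] [0.0495 0.0511 0.0215]
pan 1073 [412.6267 183.925 ] [ 0.6568 -0.4076  0.1001] [ 0.647  -0.4249  0.1   ] [0.306  0.3496 0.04  ]
pan 5718 [418.1103 412.0568] [0.526  0.1441 0.1108] [0.5261 0.1427 0.1105] [0.2696 0.1723 0.0189]
pan 673 [220.8186 506.1827] [0.7706 0.346  0.0889] [0.7819 0.3516 0.0874] [0.0358 0.2644 0.0148]
pan 6134 [407.3395 535.2294] [0.4992 0.3298 0.0865] [0.51   0.3139 0.1   ] [0.2684 0.1875 0.04  ]
```

```bash
cat >> h.py <<'E'
from scipy.spatial.transform import Rotation as Ro
def plan(wps,pose=None,step=40):
    """wps: (xyz of TCP, yaw deg) tool down; prints turn rows then shift rows per waypoint"""
    if pose is None:
        s=bot.observe();p=np.array(s["position"]);R=Ro.from_euler("xyz",s["tool_rot"])
        print("at",np.round(p,4),np.round(np.degrees(s["tool_rot"]),1),"t",round(s["clock"],1),"w",round(s["grip_width"],4))
    else: p,R=pose
    for t,yaw in wps:
        Rt=Ro.from_euler("xyz",[np.pi,0,np.radians(yaw)])
        rv=np.degrees((R.inv()*Rt).as_rotvec())/6; n=int(np.ceil(abs(rv).max()/.98)) if abs(rv).max()>.03 else 0
        d=Rt.inv().apply(np.array(t)-p)*1000; m=max(1,int(np.ceil(np.linalg.norm(d)/step)))
        print("->",np.round(t,3),yaw,"| turn",n,"x",np.round(rv/max(n,1),2),"| shift",m,"x",np.round(d/m,1)," tot",np.round(d,1))
        p=np.array(t);R=Rt
def snap(n,tag):
    f=bot.grab_frame(n);np.savez(f"pics/{tag}.npz",**f);return f
E
python3 - <<'E'
from h import *
np.set_printoptions(precision=4,suppress=True)
for n in("top0","side0"):
    f=load(n);W=cloud(f);x,y,z=np.moveaxis(W,-1,0)
    m=(z>.062)&(z<.08)&(x>.36)&(x<.52)&(y<-.03)&(y>-.36)
    b=[q for q in blobs(m,100)][0][2];P=W[b];
    d=np.array([np.cos(np.radians(-71)),np.sin(np.radians(-71))]);g=np.array([.4147,-.138])
    for _ in range(3):
        s=(P[:,:2]-g)@d;t=(P[:,:2]-g)@[-d[1],d[0]];k=(abs(t)<.0115)&(s>.02)&(s<.245)
        a=np.polyfit(s[k],t[k],1);d=np.array([d[0]-a[0]*d[1],d[1]+a[0]*d[0]]);d/=np.linalg.norm(d);g=g+a[1]*np.array([-d[1],d[0]])
    print(n,"pole yaw",np.degrees(np.arctan2(d[1],d[0])),"g",g,"s range",s[abs(t)<.009].min(),s[abs(t)<.009].max())
    # ring: in hatch frame
    yw=np.radians(-41.7);X=np.array([np.cos(yw),np.sin(yw),0]);Y=np.array([-X[1],X[0],0]);Q=W-[.622,-.459,.135]
    hx,hy,hz=Q@X,Q@Y,Q[...,2]
    blue=(abs(hx-.1)<.15)&(abs(hy)<.1);th=1.083
    fx=hx*np.cos(th)-hz*np.sin(th);fz=hx*np.sin(th)+hz*np.cos(th)
    m=(fx<-.012)&(fx>-.09)&(fz>.1)&(fz<.23)&(abs(hy)<.12)&(hz<.2)
    R=np.c_[fx[m],hy[m],fz[m]];print("ring pts",len(R),R.min(0),R.max(0),np.median(R,0))
    h=hsv(f);mb=(h[...,1]>130)&(h[...,0]>98)&(h[...,0]<125)&(abs(hy)<.15)&(fz>-.02)&(fz<.24)&(abs(fx)<.03)
    print("flap face fx",np.nanmedian(fx[mb]),"hy",np.nanpercentile(hy[mb],[1,99]),"fz",np.nanpercentile(fz[mb],[1,99]))
    mr=(z>.366)&(z<.41)&(abs(hx)<.05)&(abs(hy)<.2);print("rail hx",np.percentile(hx[mr],[2,98]),"hy",np.percentile(hy[mr],[2,98]))
c=cv2.resize(load("top0")["color"][90:270,240:512,::-1],None,fx=2.9,fy=2.9,interpolation=cv2.INTER_CUBIC);cv2.imwrite("pics/crop1.png",c)
plan([([.4147,-.138,.231],109),([.4147,-.138,.10],109),([.4147,-.138,.041],109)])
E
```

```text
top0 pole yaw -69.86426631331831 g [ 0.413  -0.1386] s range -0.11781498079738006 0.23816429811578602
ring pts 209 [-0.075  -0.1184  0.1363] [-0.0121  0.0966  0.2125] [-0.0338 -0.0292  0.1687]
flap face fx -0.005088360926149081 hy [-0.1153  0.1453] fz [0.0406 0.1833]
rail hx [-0.0152  0.0137] hy [-0.1409  0.1804]
side0 pole yaw -69.889757254594 g [ 0.4168 -0.1372] s range -0.11401347170377257 0.23629284467195438
ring pts 85 [-0.0718 -0.1096  0.1121] [-0.012   0.12    0.2135] [-0.022  -0.026   0.1558]
flap face fx -0.004897622056269223 hy [-0.1139  0.1448] fz [0.0439 0.1822]
rail hx [-0.0155  0.0146] hy [-0.1463  0.1879]
at [0.152  0.6059 0.2308] [-179.9    0.   165.9] t 0.1 w 0.0851
-> [ 0.415 -0.138  0.231] 109 | turn 10 x [-0.    0.    0.95] | shift 20 x [-39.4   0.3  -0. ]  tot [-788.9    6.2   -0.2]
-> [ 0.415 -0.138  0.1  ] 109 | turn 0 x [0. 0. 0.] | shift 4 x [ 0.  -0.  32.8]  tot [  0.  -0. 131.]
-> [ 0.415 -0.138  0.041] 109 | turn 0 x [0. 0. 0.] | shift 2 x [ 0.  -0.  29.5]  tot [ 0. -0. 59.]
```

View pics/crop1.png

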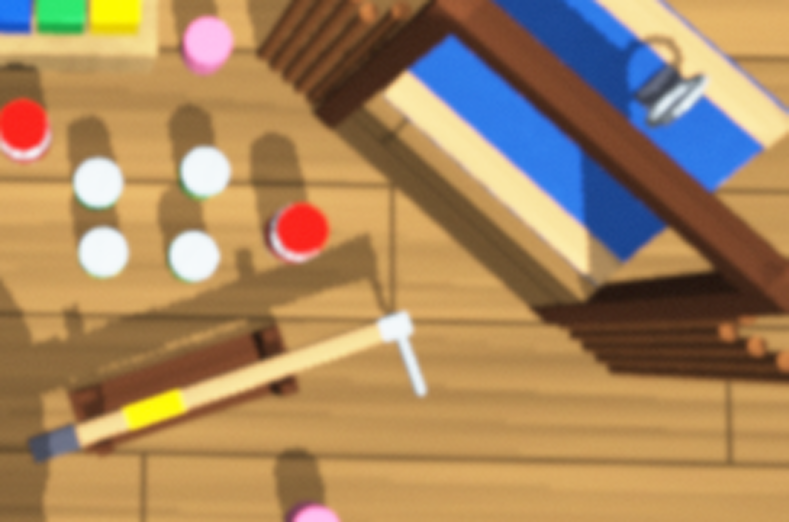

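Band confirmed at crop (153,407), hook head (395,325), prong pointing to (422,392); ring at (675,85). Moving to the pole.

```bash
python3 - <<'E'
from h import *
plan([([.43,.3,.25],110.1),([.4147,-.138,.2],110.1),([.4147,-.138,.041],110.1)])
E
```

```text
at [0.152  0.6059 0.2308] [-179.9    0.   165.9] t 0.1 w 0.0851
-> [0.43 0.3  0.25] 110.1 | turn 10 x [-0.    0.    0.93] | shift 11 x [-34.8  14.2  -1.7]  tot [-382.8  155.9  -19.2]
-> [ 0.415 -0.138  0.2  ] 110.1 | turn 0 x [0. 0. 0.] | shift 12 x [-33.8 -13.7   4.2]  tot [-406.1 -164.9   50. ]
-> [ 0.415 -0.138  0.041] 110.1 | turn 0 x [0. 0. 0.] | shift 4 x [ 0.  -0.  39.8]  tot [  0.  -0. 159.]
```

Call:
carry_out --pt "0 0 0 0 0 0.93 0" --pt "0 0 0 0 0 0.93 0" --pt "0 0 0 0 0 0.93 0" --pt "0 0 0 0 0 0.93 0" --pt "0 0 0 0 0 0.93 0"

```text
clock: 0.52
position: [0.152, 0.606, 0.231]
tool_rot: [-3.141, 0.0, 2.404]
force: [0.1, -0.2, -0.7]
grip_width: 0.0859
```

Call:
carry_out --pt "0 0 0 0 0 0.93 0" --pt "0 0 0 0 0 0.93 0" --pt "0 0 0 0 0 0.93 0" --pt "0 0 0 0 0 0.93 0" --pt "0 0 0 0 0 0.93 0"

```text
clock: 0.93
position: [0.152, 0.606, 0.231]
tool_rot: [-3.141, 0.001, 1.917]
force: [-0.4, 0.0, 0.2]
grip_width: 0.0849
```

Call:
carry_out --pt "-32 13 -1.6 0 0 0 0" --pt "-32 13 -1.6 0 0 0 0" --pt "-32 13 -1.6 0 0 0 0" --pt "-32 13 -1.6 0 0 0 0" --pt "-32 13 -1.6 0 0 0 0"

```text
clock: 1.35
position: [0.2689, 0.4768, 0.2392]
tool_rot: [-3.141, 0.0, 1.922]
force: [-0.2, 0.3, 0.2]
grip_width: 0.0855
```

Call:
carry_out --pt "-32 13 -1.6 0 0 0 0" --pt "-32 13 -1.6 0 0 0 0" --pt "-32 13 -1.6 0 0 0 0" --pt "-32 13 -1.6 0 0 0 0" --pt "-32 13 -1.6 0 0 0 0"

```text
clock: 1.77
position: [0.385, 0.3489, 0.2473]
tool_rot: [-3.141, 0.0, 1.922]
force: [0.9, 0.3, -0.7]
grip_width: 0.0854
```

Call:
carry_out --pt "-32 13 -1.6 0 0 0 0" --pt "-32 13 -1.6 0 0 0 0" --pt "-34 -14 4 0 0 0 0" --pt "-34 -14 4 0 0 0 0" --pt "-34 -14 4 0 0 0 0"

```text
clock: 2.18
position: [0.426, 0.1872, 0.2381]
tool_rot: [-3.141, 0.0, 1.922]
force: [0.7, -0.4, -0.2]
grip_width: 0.0856
```

Call:
carry_out --pt "-34 -14 4 0 0 0 0" --pt "-34 -14 4 0 0 0 0" --pt "-34 -14 4 0 0 0 0" --pt "-34 -14 4 0 0 0 0" --pt "-34 -14 4 0 0 0 0"

```text
clock: 2.6
position: [0.4185, 0.0037, 0.2184]
tool_rot: [3.141, -0.0, 1.922]
force: [0.7, 0.1, 0.2]
grip_width: 0.0853
```

Call:
carry_out --pt "-34 -14 4 0 0 0 0" --pt "-34 -14 4 0 0 0 0" --pt "-34 -14 4 0 0 0 0" --pt "-34 -14 4 0 0 0 0" --pt "0 0 0 0 0 0 0"

```text
clock: 3.02
position: [0.4119, -0.1478, 0.2022]
tool_rot: [-3.141, 0.002, 1.915]
force: [-0.7, -0.9, 0.3]
grip_width: 0.0856
```

```bash
python3 - <<'E'
from h import *
plan([([.4147,-.138,.12],110.1),([.4147,-.138,.041],110.1)])
E
```

```text
at [ 0.4119 -0.1478  0.2022] [-1.799e+02  1.000e-01  1.097e+02] t 3.0 w 0.0856
-> [ 0.415 -0.138  0.12 ] 110.1 | turn 1 x [-0.01  0.02 -0.07] | shift 3 x [ 2.7  2.  27.4]  tot [ 8.2  6.  82.2]
-> [ 0.415 -0.138  0.041] 110.1 | turn 0 x [0. 0. 0.] | shift 2 x [ 0.  -0.  39.5]  tot [ 0. -0. 79.]
```

Call:
carry_out --pt "8 6 0 0 0 -0.07 0" --pt "0 0 40 0 0 0 0" --pt "0 0 40 0 0 0 0" --pt "0 0 40 0 0 0 0" --pt "0 0 31 0 0 0 0"

```text
clock: 3.43
position: [0.4155, -0.1308, 0.0491]
tool_rot: [-3.14, -0.001, 1.931]
force: [1.6, 0.5, -0.1]
grip_width: 0.0847
```

Call:
carry_out --pt "0 0 10 0 0 0 0" --pt "0 0 0 0 0 0 0" --pt "0 0 0 0 0 0 255" --pt "0 0 0 0 0 0 255" --pt "0 0 0 0 0 0 255" --force 90

```text
clock: 3.85
position: [0.4172, -0.132, 0.0431]
tool_rot: [3.139, 0.001, 1.93]
force: [0.0, -0.3, -0.2]
grip_width: 0.0512
```

Call:
carry_out --pt "0 0 0 0 0 0 255" --pt "0 0 0 0 0 0 255" --pt "0 0 0 0 0 0 255" --pt "0 0 0 0 0 0 255" --pt "0 0 0 0 0 0 255"

```text
clock: 4.27
position: [0.4163, -0.132, 0.0424]
tool_rot: [3.14, 0.0, 1.928]
force: [-5.0, 2.5, 25.8]
grip_width: 0.0183
```

Call:
carry_out --pt "0 0 -10 0 0 0 255" --pt "0 0 -20 0 0 0 255" --pt "0 0 -20 0 0 0 255" --pt "0 0 -20 0 0 0 255" --pt "0 0 0 0 0 0 255"

```text
clock: 4.68
position: [0.4173, -0.1323, 0.1145]
tool_rot: [3.138, 0.002, 1.929]
force: [1.4, -0.2, -3.5]
grip_width: 0.0185
```

Call:
carry_out --pt "0 0 -30 0 0 0 255" --pt "0 0 -30 0 0 0 255" --pt "0 0 -30 0 0 0 255" --pt "0 0 -30 0 0 0 255" --pt "0 0 -20 0 0 0 255"

```text
clock: 5.1
position: [0.4162, -0.1322, 0.2536]
tool_rot: [3.14, 0.001, 1.929]
force: [-0.2, 0.6, -2.8]
grip_width: 0.0183
```

```bash
cat >> h.py <<'E'
X=np.array([np.cos(np.radians(-41.7)),np.sin(np.radians(-41.7)),0]);Y=np.array([-X[1],X[0],0]);HI=np.array([.6326,-.447,.135])
def grip_for(px,py,z):
    """TCP xyz so prong middle is at hatch-frame x,y and height z; pole yaw = hatch yaw"""
    g=HI+X*(px-.265)+Y*(py+.0425);g[2]=z-.019;return g
E
python3 - <<'E'
from h import *
np.set_printoptions(precision=4,suppress=True)
s=bot.observe()
for n in("top","side"):
    f=snap(n,n+"1");W=cloud(f);H=hsv(f);h_,s_,v_=np.moveaxis(H,-1,0);x,y,z=np.moveaxis(W,-1,0)
    m=(z>.19)&(z<.29)&(x>.38)&(x<.62)&(y<-.2)&(y>-.45)
    for a,c,k in blobs(m,30):
        P=W[k];c0,V=axdir(P[:,:2]);print(n,a,c*1.5625,P.mean(0),P.min(0),P.max(0),np.degrees(np.arctan2(*V[0][::-1])),"zpct",np.percentile(P[:,2],[10,50,90]))
cv2.imwrite("pics/side1.png",f["color"][:,:,::-1])
plan([(grip_for(-.09,.02,.25),138.3),(grip_for(-.09,.055,.25),138.3),(grip_for(.126,.055,.25),138.3),(grip_for(.126,-.045,.25),138.3)])
E
```

```text
top 814 [590.6308 328.8237] [ 0.4786 -0.3218  0.28  ] [ 0.4383 -0.4118  0.2625] [ 0.5196 -0.2102  0.2863] -78.26825158852027 zpct [0.2748 0.281  0.2833]
side 335 [495.2379 147.6772] [ 0.4904 -0.323   0.2823] [ 0.4624 -0.3961  0.2633] [ 0.5238 -0.235   0.2895] -72.89304665453109 zpct [0.2732 0.2843 0.2867]
at [ 0.4172 -0.1321  0.2538] [179.7   0.1 110.6] t 5.2 w 0.0185
-> [ 0.409 -0.164  0.231] 138.3 | turn 5 x [ 0.01  0.   -0.92] | shift 2 x [ -7.6 -14.7  11.4]  tot [-15.3 -29.4  22.8]
-> [ 0.432 -0.138  0.231] 138.3 | turn 0 x [0. 0. 0.] | shift 1 x [-0. 35.  0.]  tot [-0. 35.  0.]
-> [ 0.594 -0.282  0.231] 138.3 | turn 0 x [0. 0. 0.] | shift 6 x [-36.  -0.  -0.]  tot [-216.   -0.   -0.]
-> [ 0.527 -0.356  0.231] 138.3 | turn 0 x [0. 0. 0.] | shift 3 x [  0.  -33.3  -0. ]  tot [   0. -100.   -0.]
```

View pics/side1.png

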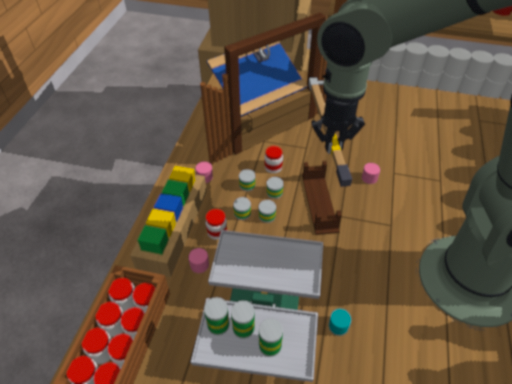

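Pole held level at (338,160) in the half-size view, band just under the fingers; rest empty. TCP sits 5 mm behind the band centre.

```bash
sed -i 's/px-.265/px-.270/; s/z-.019;return/z-.0176;return/' h.py; python3 - <<'E'
from h import *
plan([(grip_for(-.09,.02,.25),138.3),(grip_for(.126,.02,.25),138.3),(grip_for(.126,-.05,.25),138.3)])
E
```

```text
at [ 0.4172 -0.1321  0.2538] [1.797e+02 1.000e-01 1.106e+02] t 5.2 w 0.0185
-> [ 0.405 -0.161  0.232] 138.3 | turn 5 x [ 0.01  0.   -0.92] | shift 1 x [-10.3 -29.4  21.4]  tot [-10.3 -29.4  21.4]
-> [ 0.567 -0.305  0.232] 138.3 | turn 0 x [0. 0. 0.] | shift 6 x [-36.  -0.  -0.]  tot [-216.   -0.   -0.]
-> [ 0.52  -0.357  0.232] 138.3 | turn 0 x [0. 0. 0.] | shift 2 x [  0. -35.  -0.]  tot [  0. -70.  -0.]
```

Call:
carry_out --pt "0 0 0 0 0 -0.92 255" --pt "0 0 0 0 0 -0.92 255" --pt "0 0 0 0 0 -0.92 255" --pt "0 0 0 0 0 -0.92 255" --pt "0 0 0 0 0 -0.94 255"

```text
clock: 5.62
position: [0.4155, -0.1318, 0.2502]
tool_rot: [-3.141, -0.001, 2.418]
force: [-0.2, 0.1, -2.6]
grip_width: 0.0188
```

Call:
carry_out --pt "-5 -15 11 0 0 0 255" --pt "-5 -15 10 0 0 0 255" --pt "-30 0 0 0 0 0 255" --pt "-30 0 0 0 0 0 255" --pt "0 0 0 0 0 0 255"

```text
clock: 6.03
position: [0.4508, -0.2038, 0.2291]
tool_rot: [-3.14, 0.001, 2.412]
force: [-1.7, 0.8, -4.8]
grip_width: 0.0185
```

Call:
carry_out --pt "-30 0 0 0 0 0 255" --pt "-30 0 0 0 0 0 255" --pt "-30 0 0 0 0 0 255" --pt "-30 0 0 0 0 0 255" --pt "0 0 0 0 0 0 255"

```text
clock: 6.45
position: [0.5401, -0.2837, 0.2282]
tool_rot: [-3.14, 0.0, 2.412]
force: [-0.2, 1.0, -4.3]
grip_width: 0.0189
```

Call:
carry_out --pt "-30 0 0 0 0 0 255" --pt "-6 0 0 0 0 0 255" --pt "0 0 0 0 0 0 255" --pt "0 0 0 0 0 0 255"

```text
clock: 6.78
position: [0.5641, -0.3047, 0.2288]
tool_rot: [-3.141, -0.002, 2.413]
force: [-0.3, -0.3, -3.6]
grip_width: 0.0186
```

```bash
python3 - <<'E'
from h import *
np.set_printoptions(precision=4,suppress=True)
ims=[]
for n in("top","side"):
    f=snap(n,n+"2");W=cloud(f);Q=W-HI;hx,hy,hz=Q@X,Q@Y,Q[...,2]
    # pole far end/prong: points clearly off flap
    th=1.083;fx=hx*np.cos(th)-hz*np.sin(th);fz=hx*np.sin(th)+hz*np.cos(th)
    m=(fx<-.012)&(hx>.02)&(hx<.16)&(abs(hy)<.13)&(hz<.2)
    for lo,hi,nm in((-.03,.13,"pole+prong"),(-.09,-.03,"ring")):
        k=m&(hy>lo)&(hy<hi);P=np.c_[hx[k],hy[k],W[...,2][k]];print(n,nm,len(P),P.min(0) if len(P) else"",P.max(0) if len(P) else"",np.median(P,0))
    k=m&(hx>.105)&(hx<.16)&(hy<.05)&(hy>-.03);P=np.c_[hx[k],hy[k],W[...,2][k]];print("prong",len(P),P.mean(0) if len(P) else "")
    c=f["color"][60:190,400:512] if n=="top" else f["color"][20:150,190:330]
    ims.append(cv2.resize(c[:,:,::-1],(395,420),interpolation=cv2.INTER_CUBIC))
cv2.imwrite("pics/c2.png",np.hstack(ims))
plan([(grip_for(.126,.02,.25),138.3),(grip_for(.126,-.05,.25),138.3)])
E
```

```text
top pole+prong 293 [ 0.0833 -0.029   0.2154] [0.1592 0.1184 0.2604] [0.1175 0.0512 0.2543]
top ring 181 [ 0.0947 -0.0648  0.2163] [ 0.1546 -0.0308  0.2815] [ 0.1267 -0.0452  0.2519]
prong 129 [0.1202 0.0167 0.2493]
side pole+prong 257 [ 0.0208 -0.0298  0.16  ] [0.1595 0.0925 0.2617] [0.0802 0.0605 0.2542]
side ring 63 [ 0.0979 -0.0617  0.2214] [ 0.1542 -0.0345  0.274 ] [ 0.1168 -0.0427  0.2365]
prong 59 [0.1231 0.0135 0.2479]
at [ 0.5641 -0.3043  0.2297] [-180.    -0.1  138.3] t 6.9 w 0.0187
-> [ 0.567 -0.305  0.232] 138.3 | turn 0 x [-0.   -0.01 -0.01] | shift 1 x [-2.1  1.5 -2.7]  tot [-2.1  1.5 -2.7]
-> [ 0.52  -0.357  0.232] 138.3 | turn 0 x [0. 0. 0.] | shift 2 x [  0. -35.  -0.]  tot [  0. -70.  -0.]
```

View pics/c2.png

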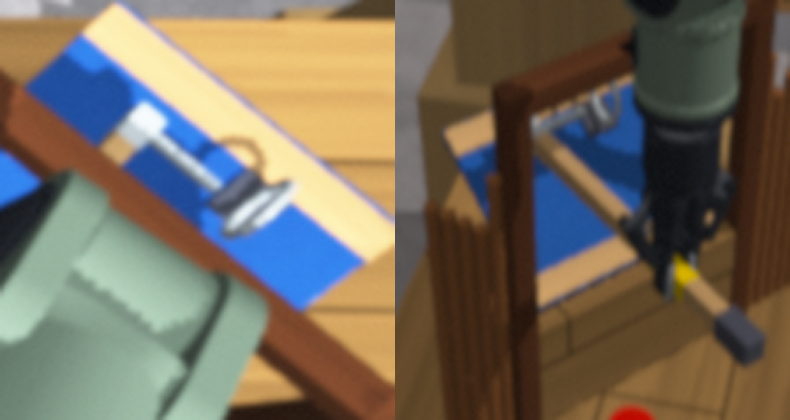

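Prong (top crop 150,140 → 215,185) is lined up with the ring (255,200) at the same height. Inserting.

Call:
carry_out --pt "-2 0 -3 0 0 0 255" --pt "0 -20 0 0 0 0 255" --pt "0 -20 0 0 0 0 255" --pt "0 -15 0 0 0 0 255" --pt "0 -15 0 0 0 0 255"

```text
clock: 7.3
position: [0.5189, -0.3591, 0.2339]
tool_rot: [3.141, 0.0, 2.413]
force: [0.6, -0.4, -3.4]
grip_width: 0.0181
```

Call:
carry_out --pt "0 0 0 0 0 0 255" --pt "0 0 0 0 0 0 255"

```text
clock: 7.47
position: [0.5191, -0.3591, 0.2338]
tool_rot: [3.141, 0.0, 2.412]
force: [0.2, 0.5, -4.1]
grip_width: 0.0182
```

```bash
python3 - <<'E'
from h import *
ims=[]
for n in("top","side"):
    f=snap(n,n+"3")
    c=f["color"][60:190,400:512] if n=="top" else f["color"][20:150,190:330]
    ims.append(cv2.resize(c[:,:,::-1],(395,420),interpolation=cv2.INTER_CUBIC))
cv2.imwrite("pics/c3.png",np.hstack(ims))
w=[]
for th in np.linspace(1.083,0,14)[1:]:
    c,s=np.cos(th),np.sin(th);w.append((grip_for(-.042*c+.165*s-.016,-.05,.135+.042*s+.165*c),138.3))
plan(w,step=45)
E
```

```text
at [ 0.5201 -0.3579  0.2336] [180.    0.  138.3] t 7.6 w 0.0185
-> [ 0.501 -0.34   0.242] 138.3 | turn 0 x [ 0.01  0.   -0.  ] | shift 1 x [26.6  0.8 -8.4]  tot [26.6  0.8 -8.4]
-> [ 0.493 -0.332  0.251] 138.3 | turn 0 x [0. 0. 0.] | shift 1 x [10.8 -0.  -9.2]  tot [10.8 -0.  -9.2]
-> [ 0.484 -0.325  0.259] 138.3 | turn 0 x [0. 0. 0.] | shift 1 x [11.5 -0.  -8.3]  tot [11.5 -0.  -8.3]
-> [ 0.475 -0.317  0.267] 138.3 | turn 0 x [0. 0. 0.] | shift 1 x [12.1  0.  -7.3]  tot [12.1  0.  -7.3]
-> [ 0.466 -0.308  0.273] 138.3 | turn 0 x [0. 0. 0.] | shift 1 x [12.7 -0.  -6.3]  tot [12.7 -0.  -6.3]
-> [ 0.456 -0.299  0.278] 138.3 | turn 0 x [0. 0. 0.] | shift 1 x [13.2  0.  -5.2]  tot [13.2  0.  -5.2]
-> [ 0.446 -0.29   0.282] 138.3 | turn 0 x [0. 0. 0.] | shift 1 x [13.6 -0.  -4.1]  tot [13.6 -0.  -4.1]
-> [ 0.435 -0.281  0.285] 138.3 | turn 0 x [0. 0. 0.] | shift 1 x [13.9 -0.  -2.9]  tot [13.9 -0.  -2.9]
-> [ 0.425 -0.272  0.287] 138.3 | turn 0 x [0. 0. 0.] | shift 1 x [14.1  0.  -1.8]  tot [14.1  0.  -1.8]
-> [ 0.414 -0.262  0.288] 138.3 | turn 0 x [0. 0. 0.] | shift 1 x [14.2  0.  -0.6]  tot [14.2  0.  -0.6]
-> [ 0.404 -0.253  0.287] 138.3 | turn 0 x [0. 0. 0.] | shift 1 x [14.2  0.   0.6]  tot [14.2  0.   0.6]
-> [ 0.393 -0.244  0.285] 138.3 | turn 0 x [0. 0. 0.] | shift 1 x [14.1 -0.   1.8]  tot [14.1 -0.   1.8]
-> [ 0.383 -0.234  0.282] 138.3 | turn 0 x [0. 0. 0.] | shift 1 x [13.9 -0.   2.9]  tot [13.9 -0.   2.9]
```

View pics/c3.png

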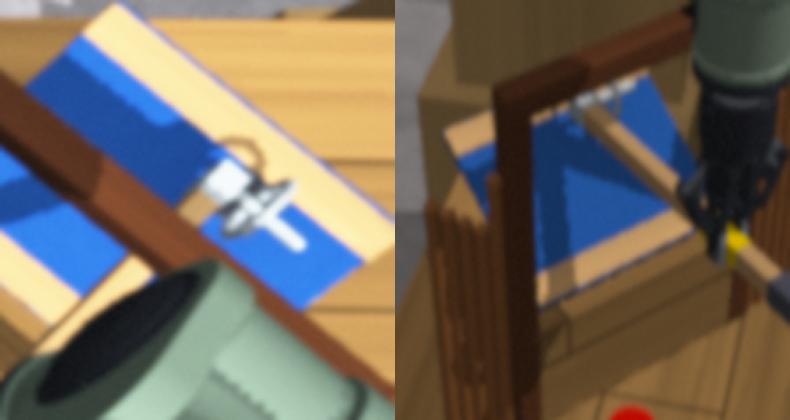

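Prong tip shows beyond the ring at (305,245) in the top crop: through it. Now drawing along the arc.

Call:
carry_out --pt "9 0 -3 0 0 0 255" --pt "9 0 -3 0 0 0 255" --pt "9 0 -3 0 0 0 255" --pt "6 0 -5 0 0 0 255" --pt "5 0 -4 0 0 0 255"

```text
clock: 7.98
position: [0.4915, -0.3328, 0.2528]
tool_rot: [3.141, 0.003, 2.414]
force: [4.2, -5.0, -2.2]
grip_width: 0.0184
```

Call:
carry_out --pt "6 0 -4 0 0 0 255" --pt "6 0 -4 0 0 0 255" --pt "6 0 -4 0 0 0 255" --pt "6 0 -3.5 0 0 0 255" --pt "6 0 -3 0 0 0 255"

```text
clock: 8.4
position: [0.4685, -0.3125, 0.2706]
tool_rot: [3.141, 0.001, 2.414]
force: [2.2, -2.6, -4.9]
grip_width: 0.0184
```

Call:
carry_out --pt "6.5 0 -3 0 0 0 255" --pt "6.5 0 -2.6 0 0 0 255" --pt "6.5 0 -2.6 0 0 0 255" --pt "7 0 -2 0 0 0 255" --pt "7 0 -2 0 0 0 255"

```text
clock: 8.82
position: [0.4433, -0.2904, 0.2823]
tool_rot: [-3.142, -0.0, 2.413]
force: [2.5, -2.3, -4.5]
grip_width: 0.0183
```

Call:
carry_out --pt "7 0 -1.5 0 0 0 255" --pt "7 0 -1.5 0 0 0 255" --pt "7 0 -1 0 0 0 255" --pt "7 0 -1 0 0 0 255" --pt "7 0 -0.3 0 0 0 255"

```text
clock: 9.23
position: [0.4172, -0.2671, 0.2876]
tool_rot: [-3.142, -0.0, 2.413]
force: [1.6, -2.5, -5.9]
grip_width: 0.0185
```

```bash
cat >> h.py <<'E'
def flap(f):
    W=cloud(f);H=hsv(f);Q=W-HI;hx,hy,hz=Q@X,Q@Y,Q[...,2]
    m=(H[...,1]>130)&(H[...,0]>98)&(H[...,0]<125)&(hx>-.03)&(hx<.25)&(abs(hy)<.14)&(hz>0)&(hz<.23)
    P=np.c_[hx[m],hz[m]];
    if len(P)<30: return len(P),None
    t=np.arctan2(P[:,0]-np.median(P[:,0]),1) 
    n=np.linalg.svd(np.c_[hx[m],hy[m],hz[m]]-np.array([hx[m].mean(),hy[m].mean(),hz[m].mean()]))[2][2]
    return len(P),np.arctan2(abs(n[2]),abs(n[0])),np.percentile(hx[m],[5,50,95]).round(4)
E
python3 - <<'E'
from h import *
f=snap("side","side4");print(flap(load("side0")),flap(f))
w=[]
for th in np.linspace(1.083,0,14)[9:]:
    c,s=np.cos(th),np.sin(th);w.append((grip_for(-.042*c+.165*s-.016,-.05,.135+.042*s+.165*c),138.3))
plan(w,step=45)
E
```

```text
(2180, np.float64(1.0869732246370662), array([0.0408, 0.0909, 0.153 ])) (2242, np.float64(0.26612306587427315), array([0.0101, 0.0262, 0.0441]))
at [ 0.4164 -0.2665  0.2876] [180.   -0.  138.2] t 9.3 w 0.0185
-> [ 0.425 -0.272  0.287] 138.3 | turn 0 x [ 0.   -0.01 -0.01] | shift 1 x [-9.8  1.5  0.5]  tot [-9.8  1.5  0.5]
-> [ 0.414 -0.262  0.288] 138.3 | turn 0 x [0. 0. 0.] | shift 1 x [14.2  0.  -0.6]  tot [14.2  0.  -0.6]
-> [ 0.404 -0.253  0.287] 138.3 | turn 0 x [0. 0. 0.] | shift 1 x [14.2  0.   0.6]  tot [14.2  0.   0.6]
-> [ 0.393 -0.244  0.285] 138.3 | turn 0 x [0. 0. 0.] | shift 1 x [14.1 -0.   1.8]  tot [14.1 -0.   1.8]
-> [ 0.383 -0.234  0.282] 138.3 | turn 0 x [0. 0. 0.] | shift 1 x [13.9 -0.   2.9]  tot [13.9 -0.   2.9]
```

Call:
carry_out --pt "7 0 0.3 0 0 0 255" --pt "7 0 0.5 0 0 0 255" --pt "7 0 1 0 0 0 255" --pt "7 0 1 0 0 0 255" --pt "5 0 1 0 0 0 255"

```text
clock: 9.7
position: [0.3924, -0.245, 0.2835]
tool_rot: [3.142, -0.0, 2.413]
force: [1.6, -3.0, -4.4]
grip_width: 0.0185
```

Call:
carry_out --pt "4 0 1 0 0 0 255" --pt "3 0 1 0 0 0 255" --pt "3 0 0.5 0 0 0 255" --pt "0 0 0 0 0 0 255"

```text
clock: 10.03
position: [0.3853, -0.2385, 0.2811]
tool_rot: [3.142, -0.001, 2.413]
force: [0.2, 0.5, -2.4]
grip_width: 0.0183
```

```bash
python3 - <<'E'
from h import *
f=snap("side","side5");print(flap(f),bot.observe()["force"]);plan([(grip_for(-.058,-.05,.3),138.3)])
E
```

```text
(2080, np.float64(0.01136744916649435), array([-0.0038, -0.0004,  0.0029])) [ 0.57343527 -0.63444914 -3.43955893]
at [ 0.3855 -0.2386  0.2811] [180.   -0.  138.3] t 10.1 w 0.0184
-> [ 0.383 -0.234  0.282] 138.3 | turn 0 x [ 0.   -0.01 -0.01] | shift 1 x [ 4.9  1.3 -1.3]  tot [ 4.9  1.3 -1.3]
```

Call:
carry_out --pt "2 0 0.3 0 0 0 255" --pt "2 0 0.3 0 0 0 255" --pt "2 0 0 0 0 0 255" --pt "0 0 0 0 0 0 255"

```text
clock: 10.42
position: [0.3827, -0.2364, 0.2814]
tool_rot: [3.141, 0.005, 2.413]
force: [11.0, -12.6, -5.0]
grip_width: 0.0187
```

Call:
carry_out --pt "2 0 0 0 0 0 255" --pt "2 0 0 0 0 0 255" --pt "0 0 0 0 0 0 255"

```text
clock: 10.67
position: [0.3821, -0.2361, 0.2826]
tool_rot: [3.141, 0.013, 2.412]
force: [26.2, -30.4, -8.1]
grip_width: 0.0184
```

```bash
python3 - <<'E'
from h import *
f=snap("side","side6");print(flap(f),bot.observe()["force"]);plan([(grip_for(-.058,-.05,.3),138.3)])
E
```

```text
(2072, np.float64(0.0033228147999588183), array([-0.0054, -0.0021,  0.0012])) [ 28.05809924 -31.52639574  -7.6209548 ]
at [ 0.3822 -0.2361  0.2826] [180.    0.7 138.2] t 10.7 w 0.0187
-> [ 0.383 -0.234  0.282] 138.3 | turn 1 x [ 0.01  0.12 -0.02] | shift 1 x [0.7 1.6 0.2]  tot [0.7 1.6 0.2]
```

Call:
carry_out --pt "-6 0 0 0 0 0 255" --pt "-6 0 0 0 0 0 255" --pt "-5 0 0 0 0 0 255" --pt "0 0 0 0 0 0 255"

```text
clock: 11.05
position: [0.3913, -0.2439, 0.2804]
tool_rot: [-3.141, -0.0, 2.413]
force: [-0.3, 0.3, -3.5]
grip_width: 0.0183
```

```bash
python3 - <<'E'
from h import *
f=snap("side","side7");print(flap(f),bot.observe()["force"]);plan([(grip_for(-.042,-.05,.3),138.3)])
t=snap("top","top7")
ims=[]
for g in (t,f):
    c=g["color"][60:190,380:492] if g is t else g["color"][20:150,190:330]
    ims.append(cv2.resize(c[:,:,::-1],(395,420),interpolation=cv2.INTER_CUBIC))
cv2.imwrite("pics/c7.png",np.hstack(ims))
E
```

```text
(2041, np.float64(0.003091677464159684), array([-0.0053, -0.002 ,  0.0013])) [-0.3784656  -0.1784761  -3.27932287]
at [ 0.3908 -0.2436  0.2803] [-180.    -0.   138.2] t 11.1 w 0.0185
-> [ 0.395 -0.245  0.282] 138.3 | turn 0 x [-0.01 -0.01 -0.01] | shift 1 x [-3.8  1.5 -2.1]  tot [-3.8  1.5 -2.1]
```

View pics/c7.png

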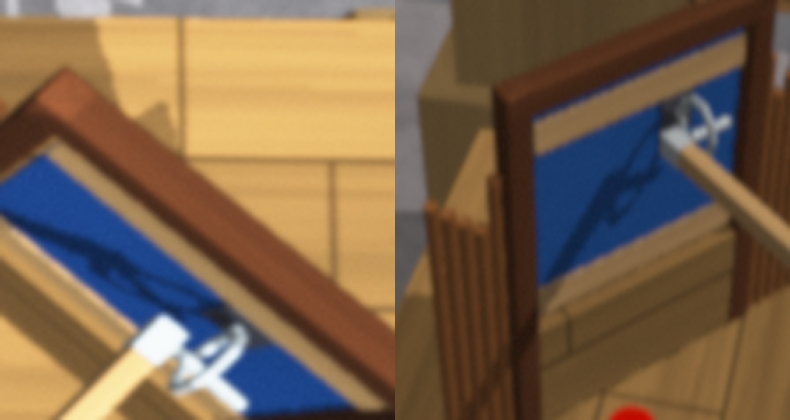

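Flap is upright in the frame (shut, angle 0.003), prong free in the ring at side crop (715,130). Withdrawing sideways and returning the pole.

Call:
carry_out --pt "-3 0 -2 0 0 0 255" --pt "0 20 0 0 0 0 255" --pt "0 20 0 0 0 0 255" --pt "0 20 0 0 0 0 255" --pt "0 20 0 0 0 0 255"

```text
clock: 11.57
position: [0.4469, -0.1851, 0.2828]
tool_rot: [3.141, -0.0, 2.413]
force: [0.1, -0.6, -2.6]
grip_width: 0.0188
```

Call:
carry_out --pt "0 0 0 0 0 0 255" --pt "15 0 0 0 0 0 255" --pt "15 0 0 0 0 0 255" --pt "0 0 0 0 0 0 255"

```text
clock: 11.9
position: [0.4223, -0.1647, 0.2826]
tool_rot: [3.142, -0.002, 2.414]
force: [0.3, -0.0, -3.2]
grip_width: 0.0185
```

```bash
python3 - <<'E'
from h import *
f=snap("side","side8");print(flap(f),bot.observe()["force"]);
plan([([.4168,-.1321,.2],110.5),([.4168,-.1321,.1],110.5),([.4168,-.1321,.0435],110.5)])
E
```

```text
(1999, np.float64(0.004231712057586328), array([-0.0053, -0.002 ,  0.0013])) [ 0.81613737  0.00456331 -3.54799123]
at [ 0.4234 -0.1654  0.2829] [180.   -0.  138.3] t 11.9 w 0.0181
-> [ 0.417 -0.132  0.2  ] 110.5 | turn 5 x [ 0.   -0.    0.93] | shift 3 x [11.2  1.8 27.6]  tot [33.5  5.5 82.9]
-> [ 0.417 -0.132  0.1  ] 110.5 | turn 0 x [0. 0. 0.] | shift 3 x [ 0.  -0.  33.3]  tot [  0.  -0. 100.]
-> [ 0.417 -0.132  0.044] 110.5 | turn 0 x [0. 0. 0.] | shift 2 x [ 0.  -0.  28.3]  tot [ 0.  -0.  56.5]
```

Call:
carry_out --pt "0 0 0 0 0 0.93 255" --pt "0 0 0 0 0 0.93 255" --pt "0 0 0 0 0 0.93 255" --pt "0 0 0 0 0 0.93 255" --pt "0 0 0 0 0 0.93 255"

```text
clock: 12.37
position: [0.4243, -0.1664, 0.2828]
tool_rot: [3.141, 0.0, 1.921]
force: [-0.4, 1.0, -2.6]
grip_width: 0.0185
```

Call:
carry_out --pt "11 2 28 0 0 0 255" --pt "11 2 28 0 0 0 255" --pt "11 2 27 0 0 0 255" --pt "0 0 30 0 0 0 255" --pt "0 0 30 0 0 0 255"

```text
clock: 12.78
position: [0.4187, -0.1328, 0.1386]
tool_rot: [3.141, 0.001, 1.927]
force: [1.3, 0.5, -2.7]
grip_width: 0.0184
```

Call:
carry_out --pt "0 0 20 0 0 0 255" --pt "0 0 0 0 0 0 255" --pt "0 0 0 0 0 0 255"

```text
clock: 13.03
position: [0.4181, -0.1335, 0.1195]
tool_rot: [-3.14, -0.0, 1.925]
force: [-0.1, -0.5, -2.8]
grip_width: 0.0187
```

```bash
python3 - <<'E'
from h import *
np.set_printoptions(precision=4,suppress=True)
d=np.array([np.cos(np.radians(-69.88)),np.sin(np.radians(-69.88))]);g0=np.array([.4149,-.1379])
for n in("top","side"):
    f=snap(n,n+"9");W=cloud(f);P=W[(W[...,2]>.1)&(W[...,2]<.15)&(W[...,0]>.38)&(W[...,0]<.55)&(W[...,1]<-.18)&(W[...,1]>-.42)]
    s=(P[:,:2]-g0)@d;t=(P[:,:2]-g0)@[-d[1],d[0]]
    k=(abs(t)<.02)&(s>.09)&(s<.245);a=np.polyfit(s[k],t[k],1);kk=(abs(t)<.012)
    print(n,"slope deg",np.degrees(a[0]),"lat at 0",a[1],"end s",np.percentile(s[kk],99.5),"z slope deg",np.degrees(np.polyfit(s[k],P[k,2],1)[0]),"z",np.median(P[k,2]))
plan([([.4168,-.1321,.1],110.5),([.4168,-.1321,.0435],110.5)])
E
```

```text
top slope deg -0.7548347616509125 lat at 0 0.005279917290573965 end s 0.2737930570805981 z slope deg -0.13003372960922074 z 0.14709404606552612
side slope deg -2.655498418626212 lat at 0 0.018205044038720485 end s 0.277136570023897 z slope deg 0.642159284498104 z 0.14737370108564984
at [ 0.419  -0.1334  0.1208] [179.9   0.  110.3] t 13.1 w 0.0185
-> [ 0.417 -0.132  0.1  ] 110.5 | turn 0 x [ 0.01  0.01 -0.03] | shift 1 x [ 2.  -1.6 20.8]  tot [ 2.  -1.6 20.8]
-> [ 0.417 -0.132  0.044] 110.5 | turn 0 x [0. 0. 0.] | shift 2 x [ 0.  -0.  28.3]  tot [ 0.  -0.  56.5]
```

Call:
carry_out --pt "1 -2 20 0 0 0 255" --pt "0 0 20 0 0 0 255" --pt "0 0 20 0 0 0 255" --pt "0 0 12 0 0 0 255" --pt "0 0 4 0 0 0 255"

```text
clock: 13.55
position: [0.4164, -0.1327, 0.0435]
tool_rot: [3.141, 0.0, 1.926]
force: [-1.0, -0.3, -3.3]
grip_width: 0.0189
```

Call:
carry_out --pt "0 0 0 0 0 0 255" --pt "0 0 0 0 0 0 255" --pt "0 0 0 0 0 0 0" --pt "0 0 0 0 0 0 0" --pt "0 0 0 0 0 0 0"

```text
clock: 13.97
position: [0.4165, -0.1327, 0.0443]
tool_rot: [3.14, 0.001, 1.926]
force: [0.2, -1.1, 0.7]
grip_width: 0.054
```

Call:
carry_out --pt "0 0 0 0 0 0 0" --pt "0 0 0 0 0 0 0" --pt "0 0 0 0 0 0 0" --pt "0 0 0 0 0 0 0" --pt "0 0 0 0 0 0 0"

```text
clock: 14.38
position: [0.4159, -0.1327, 0.0436]
tool_rot: [-3.142, 0.0, 1.926]
force: [0.7, 0.7, -0.4]
grip_width: 0.0851
```

Call:
carry_out --pt "0 0 -20 0 0 0 0" --pt "0 0 -40 0 0 0 0" --pt "0 0 -40 0 0 0 0" --pt "0 0 -40 0 0 0 0" --pt "0 0 -30 0 0 0 0"

```text
clock: 14.8
position: [0.4158, -0.1331, 0.2163]
tool_rot: [3.141, 0.001, 1.925]
force: [0.8, 0.5, -0.1]
grip_width: 0.0853
```

```bash
cat >> h.py <<'E'
def survey(tag):
    """lids by height clusters: small (z~.046), tall, pans"""
    for n in("top","side"):
        f=snap(n,n+tag);W=cloud(f);H=hsv(f);x,y,z=np.moveaxis(W,-1,0)
        box=(x>.36)&(x<.76)&(y>-.4)&(y<.42)
        white=(H[...,1]<60)
        for lo,hi,nm in((.04,.05,"small"),(.12,.15,"panhi/small in pan"),(.155,.21,"tall")):
            for a,c,k in blobs(box&white&(z>lo)&(z<hi),80):
                P=W[k];print(n,nm,a,"mid",np.round((P.min(0)+P.max(0))/2,4),"ext",np.round(np.ptp(P,0),3),"ztop",np.round(np.median(P[:,2]),4))
        for nm,yc in(("L",.314),("R",.143)):
            k=white&(abs(x-.515)<.12)&(abs(y-yc)<.065)&(z>.075)&(z<.119)
            hst=np.histogram(z[k],bins=np.arange(.075,.12,.001));print(n,"pan",nm,"z mode",hst[1][hst[0].argmax()]+.0005,"med",np.round(np.median(z[k]),4))
E
python3 - <<'E'
from h import *
survey("10");f=load("side10");print(flap(f))
d=np.array([np.cos(np.radians(-69.88)),np.sin(np.radians(-69.88))]);g0=np.array([.4149,-.1379])
W=cloud(load("side10"));P=W[(W[...,2]>.06)&(W[...,2]<.08)&(W[...,0]>.38)&(W[...,0]<.55)&(W[...,1]<-.18)&(W[...,1]>-.42)]
s=(P[:,:2]-g0)@d;t=(P[:,:2]-g0)@[-d[1],d[0]];k=(abs(t)<.02)&(s>.16)&(s<.245);print("pole",np.median(P[k,2]),np.polyfit(s[k],t[k],1),s[abs(t)<.01].max())
cv2.imwrite("pics/side10.png",cv2.resize(f["color"][:,:,::-1],(768,576)))
E
```

```text
top small 201 mid [ 0.6606 -0.1894  0.0451] ext [0.047 0.049 0.01 ] ztop 0.0462
top small 200 mid [ 0.648  -0.0778  0.0453] ext [0.049 0.046 0.009] ztop 0.046
top small 198 mid [ 0.5958 -0.1733  0.0455] ext [0.046 0.046 0.009] ztop 0.046
top small 201 mid [ 0.5745 -0.0835  0.0451] ext [0.049 0.049 0.01 ] ztop 0.0461
top tall 272 mid [0.5999 0.3101 0.1645] ext [0.048 0.05  0.014] ztop 0.1668
top tall 268 mid [0.542  0.304  0.1638] ext [0.047 0.049 0.017] ztop 0.1667
top tall 281 mid [0.476  0.3304 0.164 ] ext [0.047 0.049 0.017] ztop 0.1667
top pan L z mode 0.0835 med 0.083
top pan R z mode 0.11050000000000003 med 0.1099
side small 153 mid [ 0.6647 -0.1884  0.0452] ext [0.047 0.049 0.01 ] ztop 0.0461
side small 160 mid [ 0.5987 -0.1726  0.045 ] ext [0.048 0.049 0.01 ] ztop 0.0465
side small 184 mid [ 0.6505 -0.0769  0.045 ] ext [0.049 0.054 0.01 ] ztop 0.0461
side small 191 mid [ 0.5773 -0.0828  0.045 ] ext [0.048 0.052 0.01 ] ztop 0.0462
side tall 435 mid [0.6033 0.3114 0.1646] ext [0.051 0.05  0.015] ztop 0.1665
side tall 435 mid [0.5454 0.3058 0.1643] ext [0.049 0.049 0.016] ztop 0.1666
side tall 462 mid [0.4783 0.3324 0.1644] ext [0.049 0.049 0.014] ztop 0.1666
side pan L z mode 0.0825 med 0.0829
side pan R z mode 0.11050000000000003 med 0.1102
(2357, np.float64(0.003768648984666061), array([-0.0054, -0.0021,  0.0012]))
pole 0.06886141977833193 [ 0.08901902 -0.0048381 ] 0.2716702170706494
```

View pics/side10.png

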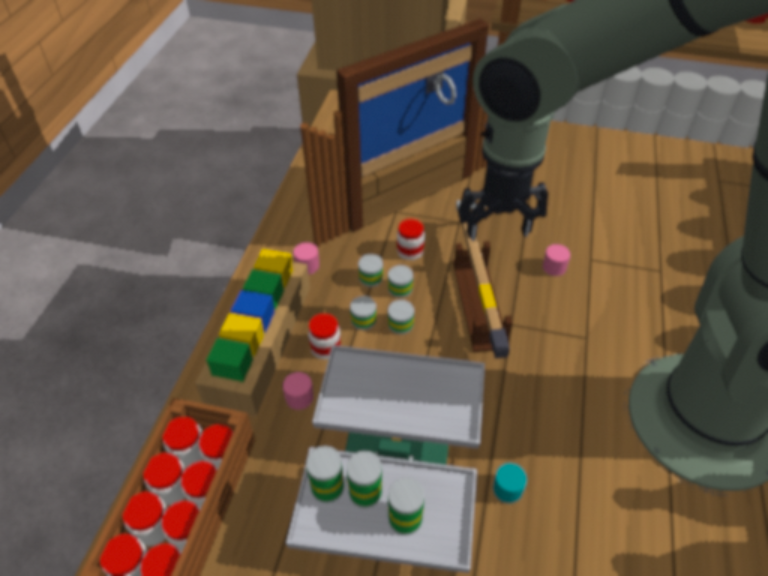

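Side view: flap shut flush in its frame (ring at 445,90), pole lying in both saddles (482,290), pans L low/R high, tins upright. One small tin was shifted (now ≈(0.597,−0.173)). Total is 3 tall + 4 small ≈ 1000 g, so: 2 tall + 1 small left, 1 tall + 3 small right.

```bash
python3 - <<'E'
from h import *
print(bot.observe()["qpos"][6])
plan([([.5972,-.173,.18],180),([.5972,-.173,.010],180),([.5972,-.173,.18],180),([.621,.142,.18],180)])
E
```

```text
0.7331575784779542
at [ 0.4178 -0.1331  0.2175] [1.796e+02 1.000e-01 1.104e+02] t 14.9 w 0.0854
-> [ 0.597 -0.173  0.18 ] 180 | turn 12 x [ 0.    0.   -0.97] | shift 5 x [-35.9  -8.    7.5]  tot [-179.4  -39.9   37.5]
-> [ 0.597 -0.173  0.01 ] 180 | turn 0 x [0. 0. 0.] | shift 5 x [ 0. -0. 34.]  tot [  0.  -0. 170.]
-> [ 0.597 -0.173  0.18 ] 180 | turn 0 x [0. 0. 0.] | shift 5 x [  0.   0. -34.]  tot [   0.    0. -170.]
-> [0.621 0.142 0.18 ] 180 | turn 0 x [0. 0. 0.] | shift 8 x [-3.  39.4  0. ]  tot [-23.8 315.    0. ]
```

Call:
carry_out --pt "0 0 0 0 0 -0.97 0" --pt "0 0 0 0 0 -0.97 0" --pt "0 0 0 0 0 -0.97 0" --pt "0 0 0 0 0 -0.97 0" --pt "0 0 0 0 0 -0.97 0"

```text
clock: 15.32
position: [0.4157, -0.1326, 0.2132]
tool_rot: [-3.141, -0.001, 2.439]
force: [0.5, -0.5, 0.5]
grip_width: 0.0852
```

Call:
carry_out --pt "0 0 0 0 0 -0.97 0" --pt "0 0 0 0 0 -0.97 0" --pt "0 0 0 0 0 -0.97 0" --pt "0 0 0 0 0 -0.97 0" --pt "0 0 0 0 0 -0.97 0"

```text
clock: 15.73
position: [0.4157, -0.1326, 0.2131]
tool_rot: [3.142, -0.001, 2.947]
force: [-0.1, 0.7, -0.2]
grip_width: 0.0853
```

Call:
carry_out --pt "0 0 0 0 0 -0.97 0" --pt "0 0 0 0 0 -0.9 0" --pt "-36 -8 8 0 0 0 0" --pt "-36 -8 7 0 0 0 0" --pt "-36 -8 7 0 0 0 0"

```text
clock: 16.15
position: [0.5251, -0.1573, 0.191]
tool_rot: [3.141, 0.0, 3.138]
force: [1.0, 0.4, 1.2]
grip_width: 0.0856
```

Call:
carry_out --pt "-36 -8 8 0 0 0 0" --pt "-36 -8 8 0 0 0 0" --pt "0 0 0 0 0 0 0" --pt "0 0 0 0 0 0 0"

```text
clock: 16.48
position: [0.596, -0.1735, 0.1734]
tool_rot: [3.141, -0.003, 3.138]
force: [-0.8, -0.1, 0.1]
grip_width: 0.0854
```

```bash
python3 - <<'E'
from h import *
print(bot.observe()["qpos"][6])
plan([([.5972,-.173,.18],180),([.5972,-.173,.010],180),([.5972,-.173,.18],180),([.621,.142,.18],180)])
E
```

```text
1.8968953394620658
at [ 0.596  -0.1735  0.1734] [180.   -0.2 179.8] t 16.5 w 0.0854
-> [ 0.597 -0.173  0.18 ] 180 | turn 1 x [ 0.   -0.03 -0.04] | shift 1 x [-1.2  0.5 -6.6]  tot [-1.2  0.5 -6.6]
-> [ 0.597 -0.173  0.01 ] 180 | turn 0 x [0. 0. 0.] | shift 5 x [ 0. -0. 34.]  tot [  0.  -0. 170.]
-> [ 0.597 -0.173  0.18 ] 180 | turn 0 x [0. 0. 0.] | shift 5 x [  0.   0. -34.]  tot [   0.    0. -170.]
-> [0.621 0.142 0.18 ] 180 | turn 0 x [0. 0. 0.] | shift 8 x [-3.  39.4  0. ]  tot [-23.8 315.    0. ]
```

Call:
carry_out --pt "-1 0 40 0 0 0 0" --pt "0 0 40 0 0 0 0" --pt "0 0 40 0 0 0 0" --pt "0 0 30 0 0 0 0" --pt "0 0 12 0 0 0 0"

```text
clock: 16.9
position: [0.5938, -0.1727, 0.0099]
tool_rot: [3.14, -0.005, 3.137]
force: [-0.5, -0.2, -0.6]
grip_width: 0.0855
```

Call:
carry_out --pt "0 0 0 0 0 0 255" --pt "0 0 0 0 0 0 255" --pt "0 0 0 0 0 0 255" --pt "0 0 0 0 0 0 255" --pt "0 0 0 0 0 0 255" --force 30

```text
clock: 17.32
position: [0.5978, -0.1738, 0.016]
tool_rot: [-3.141, 0.003, 3.138]
force: [-2.6, -0.1, 10.4]
grip_width: 0.049
```

Call:
carry_out --pt "0 0 -10 0 0 0 255" --pt "0 0 -40 0 0 0 255" --pt "0 0 -40 0 0 0 255" --pt "0 0 -40 0 0 0 255" --pt "0 0 -40 0 0 0 255"

```text
clock: 17.73
position: [0.5966, -0.1734, 0.1874]
tool_rot: [-3.141, 0.002, 3.137]
force: [1.1, 0.7, -0.9]
grip_width: 0.0491
```

Call:
carry_out --pt "-3 39 0 0 0 0 255" --pt "-3 39 0 0 0 0 255" --pt "-3 39 0 0 0 0 255" --pt "-3 39 0 0 0 0 255" --pt "-3 39 0 0 0 0 255"

```text
clock: 18.15
position: [0.6126, 0.0234, 0.1857]
tool_rot: [3.141, 0.002, 3.137]
force: [1.5, 0.1, -0.9]
grip_width: 0.0492
```

Call:
carry_out --pt "-3 40 0 0 0 0 255" --pt "-3 40 0 0 0 0 255" --pt "-3 40 0 0 0 0 255" --pt "0 0 0 0 0 0 255" --pt "0 0 0 0 0 0 255"

```text
clock: 18.57
position: [0.6218, 0.1445, 0.185]
tool_rot: [3.14, 0.001, -3.141]
force: [-1.1, -0.7, -0.8]
grip_width: 0.0489
```

Call:
carry_out --pt "0 -2 20 0 0 0 255" --pt "0 0 15 0 0 0 255" --pt "0 0 10 0 0 0 255" --pt "0 0 5 0 0 0 255" --pt "0 0 3 0 0 0 255"

```text
clock: 18.98
position: [0.6221, 0.1388, 0.1308]
tool_rot: [-3.141, 0.0, 3.137]
force: [0.8, -0.9, -0.4]
grip_width: 0.0491
```

Call:
carry_out --pt "0 0 2 0 0 0 255" --pt "0 0 0 0 0 0 255"

```text
clock: 19.15
position: [0.6223, 0.1393, 0.129]
tool_rot: [3.141, 0.001, 3.137]
force: [0.5, 0.3, -1.2]
grip_width: 0.0491
```

Call:
carry_out --pt "0 0 1 0 0 0 255" --pt "0 0 1 0 0 0 255" --pt "0 0 0 0 0 0 255"

```text
clock: 19.4
position: [0.6221, 0.1395, 0.1268]
tool_rot: [3.141, 0.0, 3.138]
force: [-0.3, 0.2, -0.3]
grip_width: 0.0496
```

```bash
python3 - <<'E'
from h import *
print(bot.observe()["force"])
f=snap("side","s11");W=cloud(f)
cv2.imwrite("pics/s11.png",cv2.resize(f["color"][180:384,180:360,::-1],(706,600)[::1],interpolation=cv2.INTER_CUBIC))
E
```

```text
[-0.33431442  0.16322917 -0.25472433]
```

View pics/s11.png

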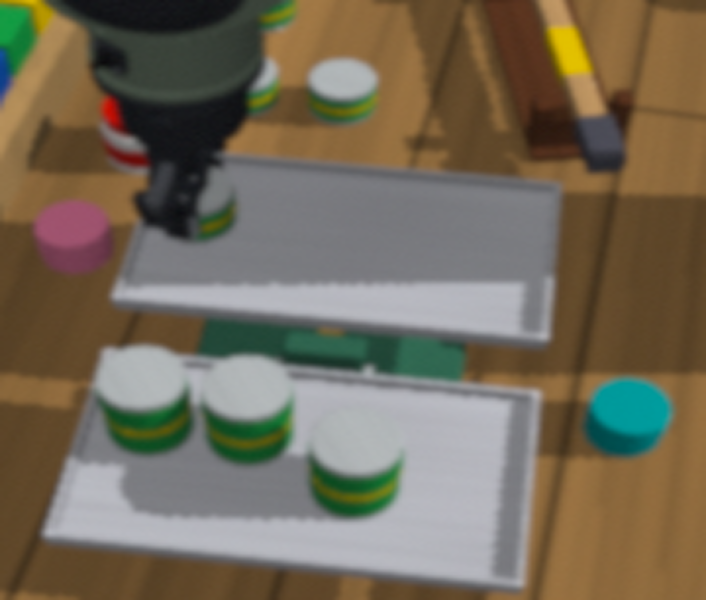

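Tin hangs over the far end of the right pan (205,210), just at the floor. Lowering to contact and releasing.

Call:
carry_out --pt "0 0 1 0 0 0 255" --pt "0 0 1 0 0 0 255" --pt "0 0 0 0 0 0 255"

```text
clock: 19.7
position: [0.6221, 0.1396, 0.1246]
tool_rot: [3.142, 0.0, 3.138]
force: [-0.2, -0.1, 1.1]
grip_width: 0.0491
```

Call:
carry_out --pt "0 0 1 0 0 0 255" --pt "0 0 1 0 0 0 255" --pt "0 0 0 0 0 0 255"

```text
clock: 19.95
position: [0.6221, 0.1396, 0.1225]
tool_rot: [3.142, 0.0, 3.138]
force: [-0.4, 0.3, 3.0]
grip_width: 0.0492
```

Call:
carry_out --pt "0 0 0 0 0 0 0" --pt "0 0 0 0 0 0 0" --pt "0 0 0 0 0 0 0" --pt "0 0 0 0 0 0 0" --pt "0 0 0 0 0 0 0"

```text
clock: 20.37
position: [0.622, 0.1395, 0.1226]
tool_rot: [-3.142, -0.0, 3.138]
force: [0.4, -0.1, -1.0]
grip_width: 0.0854
```

Call:
carry_out --pt "0 0 -20 0 0 0 0" --pt "0 0 -40 0 0 0 0" --pt "-5 -41 0 0 0 0 0" --pt "-5 -41 0 0 0 0 0" --pt "-5 -41 0 0 0 0 0"

```text
clock: 20.78
position: [0.6367, 0.0155, 0.1833]
tool_rot: [3.141, 0.001, 3.139]
force: [0.7, -1.5, 0.4]
grip_width: 0.0855
```

Call:
carry_out --pt "-5 -41 0 0 0 0 0" --pt "-5 -41 0 0 0 0 0" --pt "-5 -41 0 0 0 0 0" --pt "-5 -41 0 0 0 0 0" --pt "-5 -41 0 0 0 0 0"

```text
clock: 21.2
position: [0.6606, -0.1907, 0.1827]
tool_rot: [3.142, 0.0, 3.138]
force: [0.1, 0.5, 0.0]
grip_width: 0.0856
```

Call:
carry_out --pt "0 0 0 0 0 0 0" --pt "0 0 0 0 0 0 0"

```text
clock: 21.37
position: [0.6601, -0.1919, 0.1823]
tool_rot: [-3.141, -0.0, 3.133]
force: [-0.1, 1.3, -0.1]
grip_width: 0.0857
```

```bash
python3 - <<'E'
from h import *
survey("12")
plan([([.6627,-.189,.16],180),([.6627,-.189,.017],180)])
E
```

```text
top small 205 mid [ 0.6481 -0.0777  0.0451] ext [0.049 0.046 0.009] ztop 0.0462
top small 206 mid [ 0.5745 -0.0836  0.0453] ext [0.049 0.049 0.009] ztop 0.0463
top tall 168 mid [0.6204 0.1394 0.1582] ext [0.048 0.045 0.006] ztop 0.1566
top tall 272 mid [0.6001 0.3107 0.1656] ext [0.048 0.05  0.017] ztop 0.167
top tall 268 mid [0.542  0.3038 0.1633] ext [0.047 0.048 0.015] ztop 0.1666
top tall 280 mid [0.4761 0.3304 0.1642] ext [0.047 0.049 0.015] ztop 0.1667
top pan L z mode 0.0825 med 0.0831
top pan R z mode 0.11050000000000003 med 0.11
side small 156 mid [ 0.6652 -0.1887  0.0451] ext [0.049 0.049 0.009] ztop 0.0466
side small 189 mid [ 0.65   -0.077   0.0452] ext [0.048 0.051 0.009] ztop 0.046
side small 178 mid [ 0.5775 -0.0833  0.045 ] ext [0.048 0.054 0.01 ] ztop 0.0466
side tall 203 mid [0.6222 0.1414 0.1584] ext [0.049 0.05  0.007] ztop 0.1566
side tall 436 mid [0.6029 0.311  0.1633] ext [0.05  0.05  0.017] ztop 0.1666
side tall 437 mid [0.5452 0.3056 0.1634] ext [0.05  0.049 0.016] ztop 0.1665
side tall 462 mid [0.4781 0.3316 0.1648] ext [0.049 0.051 0.014] ztop 0.1666
side pan L z mode 0.0825 med 0.0829
side pan R z mode 0.11050000000000003 med 0.1102
at [ 0.6607 -0.1879  0.1824] [180.   -0.  179.8] t 21.5 w 0.0855
-> [ 0.663 -0.189  0.16 ] 180 | turn 1 x [ 0.01 -0.   -0.03] | shift 1 x [-2.  -1.1 22.4]  tot [-2.  -1.1 22.4]
-> [ 0.663 -0.189  0.017] 180 | turn 0 x [0. 0. 0.] | shift 4 x [ 0.  -0.  35.8]  tot [  0.  -0. 143.]
```

Call:
carry_out --pt "-2 -1 40 0 0 0 0" --pt "0 0 40 0 0 0 0" --pt "0 0 40 0 0 0 0" --pt "0 0 30 0 0 0 0" --pt "0 0 15 0 0 0 0"

```text
clock: 21.88
position: [0.6611, -0.187, 0.0136]
tool_rot: [3.14, -0.004, 3.14]
force: [-0.2, 0.4, -0.8]
grip_width: 0.0855
```

Call:
carry_out --pt "0 0 0 0 0 0 255" --pt "0 0 0 0 0 0 255" --pt "0 0 0 0 0 0 255" --pt "0 0 0 0 0 0 255" --pt "0 0 0 0 0 0 255" --force 30

```text
clock: 22.3
position: [0.6642, -0.1897, 0.0202]
tool_rot: [-3.141, 0.003, 3.138]
force: [-1.6, 0.3, 9.6]
grip_width: 0.0491
```

Call:
carry_out --pt "0 0 -15 0 0 0 255" --pt "0 0 -40 0 0 0 255" --pt "0 0 -40 0 0 0 255" --pt "0 0 -40 0 0 0 255" --pt "0 0 -30 0 0 0 255"

```text
clock: 22.72
position: [0.6633, -0.1901, 0.1883]
tool_rot: [-3.141, 0.004, 3.137]
force: [0.1, -1.0, -0.3]
grip_width: 0.049
```

Call:
carry_out --pt "12 37 0 0 0 0 255" --pt "12 37 0 0 0 0 255" --pt "12 37 0 0 0 0 255" --pt "12 37 0 0 0 0 255" --pt "12 37 0 0 0 0 255"

```text
clock: 23.13
position: [0.6028, -0.003, 0.1847]
tool_rot: [3.141, 0.002, 3.137]
force: [2.1, 0.9, -1.1]
grip_width: 0.0489
```

Call:
carry_out --pt "11 36 0 0 0 0 255" --pt "11 36 0 0 0 0 255" --pt "11 36 0 0 0 0 255" --pt "11 36 0 0 0 0 255" --pt "0 0 0 0 0 0 255"

```text
clock: 23.55
position: [0.5579, 0.1478, 0.1843]
tool_rot: [3.138, 0.0, -3.137]
force: [-0.2, 1.1, -1.1]
grip_width: 0.0488
```

Call:
carry_out --pt "0 0 20 0 0 0 255" --pt "0 0 15 0 0 0 255" --pt "0 0 10 0 0 0 255" --pt "0 0 0 0 0 0 255"

```text
clock: 23.88
position: [0.5595, 0.1394, 0.1371]
tool_rot: [-3.141, -0.001, 3.138]
force: [-0.2, -0.6, -0.0]
grip_width: 0.049
```

Call:
carry_out --pt "0 1 4 0 0 0 255" --pt "0 0 2 0 0 0 255" --pt "0 0 2 0 0 0 255" --pt "0 0 1 0 0 0 255" --pt "0 0 0 0 0 0 255"

```text
clock: 24.3
position: [0.5603, 0.1408, 0.1289]
tool_rot: [3.141, 0.001, 3.138]
force: [-0.4, 0.0, 1.9]
grip_width: 0.0493
```

Call:
carry_out --pt "0 0 1 0 0 0 255" --pt "0 0 0 0 0 0 255"

```text
clock: 24.47
position: [0.5603, 0.1408, 0.1278]
tool_rot: [3.141, 0.001, 3.138]
force: [0.6, -0.5, 1.7]
grip_width: 0.049
```

Call:
carry_out --pt "0 0 1 0 0 0 255" --pt "0 0 0 0 0 0 255"

```text
clock: 24.63
position: [0.5602, 0.1408, 0.1266]
tool_rot: [3.142, 0.0, 3.138]
force: [1.2, -0.2, 2.0]
grip_width: 0.0487
```

Call:
carry_out --pt "0 0 0 0 0 0 0" --pt "0 0 0 0 0 0 0" --pt "0 0 0 0 0 0 0" --pt "0 0 0 0 0 0 0" --pt "0 0 0 0 0 0 0"

```text
clock: 25.05
position: [0.56, 0.1407, 0.1266]
tool_rot: [-3.141, -0.0, 3.138]
force: [0.4, 0.3, 0.3]
grip_width: 0.0854
```

Call:
carry_out --pt "0 0 -20 0 0 0 0" --pt "0 0 -40 0 0 0 0" --pt "-15 -36 0 0 0 0 0" --pt "-15 -36 0 0 0 0 0" --pt "-15 -36 0 0 0 0 0"

```text
clock: 25.47
position: [0.6052, 0.0318, 0.1874]
tool_rot: [3.141, 0.001, 3.14]
force: [1.5, 0.2, -0.4]
grip_width: 0.0851
```

Call:
carry_out --pt "-15 -36 0 0 0 0 0" --pt "-15 -36 0 0 0 0 0" --pt "-14 -36 0 0 0 0 0" --pt "0 0 0 0 0 0 0" --pt "0 0 0 0 0 0 0"

```text
clock: 25.88
position: [0.6482, -0.0784, 0.1862]
tool_rot: [-3.141, -0.0, 3.134]
force: [-0.5, 1.1, -0.6]
grip_width: 0.0853
```

```bash
python3 - <<'E'
from h import *
survey("13")
plan([([.6493,-.0774,.16],180),([.6493,-.0774,.017],180)])
E
```

```text
top tall 170 mid [0.6201 0.1382 0.1582] ext [0.047 0.048 0.006] ztop 0.1566
top tall 274 mid [0.5998 0.3106 0.164 ] ext [0.048 0.05  0.014] ztop 0.1664
top tall 178 mid [0.5579 0.1405 0.1589] ext [0.045 0.045 0.008] ztop 0.1568
top tall 268 mid [0.5419 0.3036 0.1646] ext [0.047 0.048 0.013] ztop 0.1665
top tall 281 mid [0.476  0.3306 0.1642] ext [0.047 0.048 0.015] ztop 0.1666
top pan L z mode 0.0825 med 0.0831
top pan R z mode 0.10950000000000003 med 0.11
side small 187 mid [ 0.6503 -0.0767  0.045 ] ext [0.048 0.051 0.01 ] ztop 0.0464
side small 188 mid [ 0.5774 -0.0824  0.0449] ext [0.048 0.05  0.01 ] ztop 0.0462
side tall 209 mid [0.6223 0.1403 0.1581] ext [0.048 0.047 0.006] ztop 0.1568
side tall 212 mid [0.5606 0.1418 0.1575] ext [0.047 0.047 0.005] ztop 0.1564
side tall 437 mid [0.6029 0.311  0.1632] ext [0.051 0.05  0.016] ztop 0.1667
side tall 435 mid [0.5452 0.3061 0.1645] ext [0.049 0.05  0.014] ztop 0.1668
side tall 459 mid [0.4782 0.3312 0.163 ] ext [0.049 0.051 0.016] ztop 0.1668
side pan L z mode 0.0825 med 0.0829
side pan R z mode 0.11050000000000003 med 0.1102
at [ 0.648  -0.0749  0.1864] [180.   -0.  179.8] t 26.0 w 0.0857
-> [ 0.649 -0.077  0.16 ] 180 | turn 1 x [ 0.01 -0.   -0.03] | shift 1 x [-1.3 -2.5 26.4]  tot [-1.3 -2.5 26.4]
-> [ 0.649 -0.077  0.017] 180 | turn 0 x [0. 0. 0.] | shift 4 x [ 0.  -0.  35.8]  tot [  0.  -0. 143.]
```

Call:
carry_out --pt "-1 -2 40 0 0 0 0" --pt "0 0 40 0 0 0 0" --pt "0 0 40 0 0 0 0" --pt "0 0 33 0 0 0 0" --pt "0 0 15 0 0 0 0"

```text
clock: 26.4
position: [0.6469, -0.0756, 0.0145]
tool_rot: [3.141, -0.005, 3.14]
force: [-0.8, 0.7, -0.5]
grip_width: 0.0853
```

Call:
carry_out --pt "0 0 0 0 0 0 255" --pt "0 0 0 0 0 0 255" --pt "0 0 0 0 0 0 255" --pt "0 0 0 0 0 0 255" --pt "0 0 0 0 0 0 255" --force 30

```text
clock: 26.82
position: [0.6506, -0.0774, 0.0211]
tool_rot: [3.142, 0.003, 3.138]
force: [-2.1, 0.8, 11.0]
grip_width: 0.0486
```

Call:
carry_out --pt "0 0 -15 0 0 0 255" --pt "0 0 -40 0 0 0 255" --pt "0 0 -40 0 0 0 255" --pt "0 0 -40 0 0 0 255" --pt "0 0 -30 0 0 0 255"

```text
clock: 27.23
position: [0.6498, -0.0779, 0.1892]
tool_rot: [-3.141, 0.004, 3.137]
force: [0.1, -0.5, -1.1]
grip_width: 0.0492
```

Call:
carry_out --pt "22 31 0 0 0 0 255" --pt "22 31 0 0 0 0 255" --pt "22 31 0 0 0 0 255" --pt "22 31 0 0 0 0 255" --pt "22 31 0 0 0 0 255"

```text
clock: 27.65
position: [0.5388, 0.079, 0.1855]
tool_rot: [3.141, 0.002, 3.137]
force: [0.5, 0.6, -1.5]
grip_width: 0.0489
```

Call:
carry_out --pt "21 31 0 0 0 0 255" --pt "21 31 0 0 0 0 255" --pt "0 0 0 0 0 0 255" --pt "0 0 0 0 0 0 255"

```text
clock: 27.98
position: [0.4974, 0.142, 0.1854]
tool_rot: [3.14, 0.002, 3.141]
force: [0.4, -0.6, -1.0]
grip_width: 0.049
```

Call:
carry_out --pt "0 0 20 0 0 0 255" --pt "0 0 15 0 0 0 255" --pt "0 0 10 0 0 0 255" --pt "0 0 0 0 0 0 255"

```text
clock: 28.32
position: [0.4978, 0.1389, 0.1378]
tool_rot: [-3.141, -0.001, 3.136]
force: [-0.7, 0.7, -0.3]
grip_width: 0.049
```

Call:
carry_out --pt "0 1 4 0 0 0 255" --pt "0 0 2 0 0 0 255" --pt "0 0 2 0 0 0 255" --pt "0 0 1 0 0 0 255" --pt "0 0 0 0 0 0 255"

```text
clock: 28.73
position: [0.4983, 0.141, 0.1298]
tool_rot: [3.141, 0.001, 3.138]
force: [0.3, -0.8, -0.0]
grip_width: 0.0492
```

Call:
carry_out --pt "0 0 1 0 0 0 255" --pt "0 0 1 0 0 0 255" --pt "0 0 0 0 0 0 255"

```text
clock: 28.98
position: [0.4981, 0.141, 0.1276]
tool_rot: [3.142, 0.0, 3.138]
force: [0.7, 0.1, 0.4]
grip_width: 0.0491
```

Call:
carry_out --pt "0 0 0 0 0 0 0" --pt "0 0 0 0 0 0 0" --pt "0 0 0 0 0 0 0" --pt "0 0 0 0 0 0 0" --pt "0 0 0 0 0 0 0"

```text
clock: 29.4
position: [0.498, 0.1411, 0.1276]
tool_rot: [3.142, -0.0, 3.138]
force: [0.9, -0.4, 0.7]
grip_width: 0.0853
```

Call:
carry_out --pt "0 0 -20 0 0 0 0" --pt "0 0 -40 0 0 0 0" --pt "0 0 -40 0 0 0 0" --pt "0 0 -35 0 0 0 0" --pt "0 0 0 0 0 0 0"

```text
clock: 29.82
position: [0.5003, 0.1415, 0.2687]
tool_rot: [3.138, 0.008, 3.137]
force: [0.6, 0.7, 0.0]
grip_width: 0.0857
```

```bash
python3 - <<'E'
from h import *
survey("14")
plan([([.4772,.3315,.24],180),([.4772,.3315,.12],180)])
E
```

```text
top small 212 mid [ 0.5745 -0.0836  0.045 ] ext [0.049 0.049 0.01 ] ztop 0.0461
top tall 173 mid [0.6201 0.1381 0.1575] ext [0.047 0.047 0.005] ztop 0.1567
top tall 145 mid [0.6089 0.311  0.1642] ext [0.029 0.05  0.017] ztop 0.1663
top tall 172 mid [0.5581 0.1392 0.1578] ext [0.044 0.047 0.006] ztop 0.1564
top pan L z mode 0.0835 med 0.0837
top pan R z mode 0.11050000000000003 med 0.11
side small 144 mid [ 0.5826 -0.0826  0.045 ] ext [0.038 0.052 0.01 ] ztop 0.0468
side tall 192 mid [0.6228 0.1408 0.1582] ext [0.049 0.048 0.006] ztop 0.1567
side tall 228 mid [0.56   0.1413 0.1577] ext [0.047 0.049 0.005] ztop 0.1567
side tall 204 mid [0.4994 0.1423 0.1583] ext [0.048 0.049 0.006] ztop 0.1567
side tall 436 mid [0.603  0.3108 0.1638] ext [0.05  0.05  0.015] ztop 0.1665
side tall 437 mid [0.5449 0.3059 0.1633] ext [0.049 0.05  0.016] ztop 0.1665
side tall 464 mid [0.4784 0.3323 0.1641] ext [0.049 0.049 0.014] ztop 0.1667
side pan L z mode 0.0825 med 0.083
side pan R z mode 0.11050000000000003 med 0.1103
at [0.4984 0.1413 0.2638] [1.799e+02 1.000e-01 1.798e+02] t 29.9 w 0.0854
-> [0.477 0.332 0.24 ] 180 | turn 1 x [ 0.01  0.02 -0.04] | shift 5 x [ 4.2 38.   4.8]  tot [ 21.2 190.2  23.8]
-> [0.477 0.332 0.12 ] 180 | turn 0 x [0. 0. 0.] | shift 3 x [ 0. -0. 40.]  tot [  0.  -0. 120.]
```

Call:
carry_out --pt "4 38 4 0 0 0 0" --pt "4 38 4 0 0 0 0" --pt "4 38 4 0 0 0 0" --pt "4 38 4 0 0 0 0" --pt "5 38 4 0 0 0 0"

```text
clock: 30.33
position: [0.4769, 0.3325, 0.2411]
tool_rot: [-3.14, -0.001, 3.137]
force: [1.8, -0.7, -1.1]
grip_width: 0.0854
```

Call:
carry_out --pt "0 0 0 0 0 0 0" --pt "0 0 40 0 0 0 0" --pt "0 0 40 0 0 0 0" --pt "0 0 30 0 0 0 0" --pt "0 0 0 0 0 0 0"

```text
clock: 30.75
position: [0.4747, 0.3289, 0.1263]
tool_rot: [-3.135, -0.007, 3.138]
force: [-0.7, -0.2, -0.5]
grip_width: 0.0852
```

Call:
carry_out --pt "0 0 0 0 0 0 255" --pt "0 0 0 0 0 0 255" --pt "0 0 0 0 0 0 255" --pt "0 0 0 0 0 0 255" --pt "0 0 0 0 0 0 255" --force 30

```text
clock: 31.17
position: [0.4786, 0.3317, 0.1345]
tool_rot: [3.14, 0.002, 3.138]
force: [-0.1, -0.8, 8.2]
grip_width: 0.0495
```

Call:
carry_out --pt "0 0 -10 0 0 0 255" --pt "0 0 -30 0 0 0 255" --pt "0 0 -40 0 0 0 255" --pt "0 0 -40 0 0 0 255" --pt "0 0 0 0 0 0 255"

```text
clock: 31.58
position: [0.4802, 0.3324, 0.2612]
tool_rot: [3.135, 0.008, 3.137]
force: [2.0, 0.5, -1.9]
grip_width: 0.0492
```

```bash
python3 - <<'E'
from h import *
survey("15")
plan([([.436,.141,.25],180),([.436,.141,.16],180)])
E
```

```text
top small 199 mid [ 0.5743 -0.0836  0.0451] ext [0.049 0.049 0.01 ] ztop 0.0464
top panhi/small in pan 267 mid [0.6191 0.1388 0.1355] ext [0.049 0.05  0.029] ztop 0.1466
top panhi/small in pan 268 mid [0.5575 0.1403 0.136 ] ext [0.048 0.05  0.028] ztop 0.1468
top panhi/small in pan 257 mid [0.4963 0.1403 0.1377] ext [0.047 0.05  0.025] ztop 0.1467
top tall 279 mid [0.6    0.3104 0.1689] ext [0.049 0.049 0.024] ztop 0.1756
top tall 277 mid [0.5428 0.3048 0.1689] ext [0.049 0.049 0.025] ztop 0.1754
top pan L z mode 0.09150000000000001 med 0.0919
top pan R z mode 0.10150000000000002 med 0.1011
side panhi/small in pan 301 mid [0.6226 0.1411 0.1403] ext [0.05  0.05  0.019] ztop 0.1464
side tall 435 mid [0.6023 0.3114 0.1696] ext [0.05  0.05  0.022] ztop 0.1753
side tall 443 mid [0.5453 0.3058 0.1677] ext [0.05  0.049 0.025] ztop 0.1755
side pan L z mode 0.09150000000000001 med 0.0918
side pan R z mode 0.10150000000000002 med 0.1015
at [0.4783 0.3315 0.2552] [179.8   0.2 179.8] t 31.7 w 0.049
-> [0.436 0.141 0.25 ] 180 | turn 1 x [ 0.03  0.03 -0.04] | shift 5 x [  8.5 -38.1   1. ]  tot [  42.3 -190.5    5.2]
-> [0.436 0.141 0.16 ] 180 | turn 0 x [0. 0. 0.] | shift 3 x [ 0. -0. 30.]  tot [ 0. -0. 90.]
```

Call:
carry_out --pt "8 -38 0 0 0 0 255" --pt "8 -38 0 0 0 0 255" --pt "8 -38 0 0 0 0 255" --pt "9 -38 0 0 0 0 255" --pt "9 -38 0 0 0 0 255"

```text
clock: 32.1
position: [0.4337, 0.1394, 0.2521]
tool_rot: [-3.141, -0.001, 3.138]
force: [1.5, -0.5, -2.5]
grip_width: 0.0488
```

Call:
carry_out --pt "0 0 0 0 0 0 255" --pt "0 0 40 0 0 0 255" --pt "0 0 30 0 0 0 255" --pt "0 0 20 0 0 0 255" --pt "0 0 0 0 0 0 255"

```text
clock: 32.52
position: [0.4328, 0.1403, 0.1593]
tool_rot: [-3.139, -0.006, 3.138]
force: [-1.2, 0.2, -2.1]
grip_width: 0.049
```

Call:
carry_out --pt "0 0 4 0 0 0 255" --pt "0 0 3 0 0 0 255" --pt "0 0 2 0 0 0 255" --pt "0 0 0 0 0 0 255" --pt "0 0 0 0 0 0 255"

```text
clock: 32.93
position: [0.4353, 0.1414, 0.1542]
tool_rot: [3.141, 0.001, 3.138]
force: [0.8, -0.2, -1.0]
grip_width: 0.0494
```

```bash
python3 - <<'E'
from h import *
print(bot.observe()["force"],bot.observe()["position"]);survey("16")
E
```

```text
[ 0.84933633 -0.24169898 -1.03947452] [0.43532537 0.14143881 0.15423572]
top small 204 mid [ 0.5745 -0.0836  0.0451] ext [0.049 0.049 0.01 ] ztop 0.0462
top panhi/small in pan 256 mid [0.6188 0.139  0.1356] ext [0.049 0.05  0.029] ztop 0.1463
top panhi/small in pan 260 mid [0.5575 0.1398 0.1357] ext [0.048 0.049 0.028] ztop 0.1467
top panhi/small in pan 255 mid [0.4963 0.1405 0.1369] ext [0.047 0.05  0.026] ztop 0.1469
top tall 280 mid [0.6    0.3102 0.1692] ext [0.049 0.05  0.022] ztop 0.1753
top tall 281 mid [0.5427 0.3047 0.1688] ext [0.049 0.05  0.026] ztop 0.1756
top pan L z mode 0.09250000000000001 med 0.0921
top pan R z mode 0.10050000000000002 med 0.101
side small 186 mid [ 0.5774 -0.0818  0.045 ] ext [0.048 0.05  0.01 ] ztop 0.0464
side panhi/small in pan 304 mid [0.6226 0.14   0.1391] ext [0.049 0.052 0.021] ztop 0.1467
side panhi/small in pan 309 mid [0.5602 0.1418 0.1362] ext [0.049 0.052 0.028] ztop 0.1467
side panhi/small in pan 308 mid [0.4984 0.1404 0.1367] ext [0.049 0.051 0.027] ztop 0.1466
side tall 442 mid [0.6023 0.3112 0.1686] ext [0.049 0.051 0.025] ztop 0.1755
side tall 444 mid [0.5454 0.3056 0.1676] ext [0.05  0.049 0.025] ztop 0.1756
side pan L z mode 0.09150000000000001 med 0.0919
side pan R z mode 0.10150000000000002 med 0.1015
```

Call:
carry_out --pt "0 0 2 0 0 0 255" --pt "0 0 2 0 0 0 255" --pt "0 0 2 0 0 0 255" --pt "0 0 2 0 0 0 255" --pt "0 0 1 0 0 0 255"

```text
clock: 33.45
position: [0.4351, 0.1413, 0.1443]
tool_rot: [3.142, 0.0, 3.138]
force: [0.9, 0.7, 0.3]
grip_width: 0.0494
```

Call:
carry_out --pt "0 0 1 0 0 0 255" --pt "0 0 0 0 0 0 255" --pt "0 0 0 0 0 0 0" --pt "0 0 0 0 0 0 0" --pt "0 0 0 0 0 0 0"

```text
clock: 33.87
position: [0.435, 0.1412, 0.1436]
tool_rot: [-3.141, -0.0, 3.138]
force: [-0.1, -0.4, -0.8]
grip_width: 0.0826
```

Call:
carry_out --pt "0 0 0 0 0 0 0" --pt "0 0 0 0 0 0 0" --pt "0 0 -20 0 0 0 0" --pt "0 0 -30 0 0 0 0" --pt "0 0 -30 0 0 0 0"

```text
clock: 34.28
position: [0.4345, 0.1408, 0.2243]
tool_rot: [-3.14, -0.002, 3.137]
force: [0.3, 0.0, 0.2]
grip_width: 0.0856
```

```bash
python3 - <<'E'
from h import *
survey("17")
plan([([.576,-.083,.22],180),([.576,-.083,.18],180),([.576,-.083,.018],180)])
E
```

```text
top small 202 mid [ 0.5744 -0.0836  0.0451] ext [0.049 0.049 0.009] ztop 0.0459
top panhi/small in pan 259 mid [0.6198 0.1389 0.1331] ext [0.05  0.048 0.023] ztop 0.1374
top panhi/small in pan 260 mid [0.5581 0.14   0.1322] ext [0.048 0.048 0.023] ztop 0.1374
top panhi/small in pan 261 mid [0.4966 0.1403 0.1314] ext [0.048 0.049 0.023] ztop 0.1375
top tall 281 mid [0.5991 0.3092 0.1801] ext [0.048 0.049 0.02 ] ztop 0.185
top tall 289 mid [0.5422 0.3044 0.1733] ext [0.049 0.049 0.034] ztop 0.1848
top pan L z mode 0.10050000000000002 med 0.1014
top pan R z mode 0.09150000000000001 med 0.0917
side small 186 mid [ 0.5774 -0.0827  0.0453] ext [0.048 0.051 0.009] ztop 0.0465
side panhi/small in pan 306 mid [0.6228 0.1398 0.1335] ext [0.05  0.05  0.019] ztop 0.1377
side panhi/small in pan 316 mid [0.56   0.1411 0.1311] ext [0.049 0.051 0.022] ztop 0.1377
side panhi/small in pan 323 mid [0.4984 0.1409 0.1347] ext [0.049 0.054 0.017] ztop 0.1374
side tall 233 mid [0.4351 0.1433 0.1697] ext [0.049 0.048 0.02 ] ztop 0.1754
side tall 440 mid [0.6021 0.3116 0.173 ] ext [0.048 0.05  0.033] ztop 0.1847
side tall 449 mid [0.545  0.3055 0.1725] ext [0.049 0.05  0.034] ztop 0.1849
side pan L z mode 0.10050000000000002 med 0.1011
side pan R z mode 0.09150000000000001 med 0.0921
at [0.4367 0.1418 0.2273] [179.8   0.3 179.8] t 34.4 w 0.0855
-> [ 0.576 -0.083  0.22 ] 180 | turn 1 x [ 0.03  0.05 -0.04] | shift 7 x [-19.9 -32.1   1. ]  tot [-139.3 -224.8    7.3]
-> [ 0.576 -0.083  0.18 ] 180 | turn 0 x [0. 0. 0.] | shift 2 x [ 0. -0. 20.]  tot [ 0. -0. 40.]
-> [ 0.576 -0.083  0.018] 180 | turn 0 x [0. 0. 0.] | shift 5 x [ 0.  -0.  32.4]  tot [  0.  -0. 162.]
```

Call:
carry_out --pt "-20 -32 1 0 0 0 0" --pt "-20 -32 1 0 0 0 0" --pt "-20 -32 1 0 0 0 0" --pt "-20 -32 1 0 0 0 0" --pt "-20 -32 1 0 0 0 0"

```text
clock: 34.8
position: [0.5349, -0.0208, 0.2183]
tool_rot: [3.142, -0.0, 3.138]
force: [1.1, 1.8, 0.9]
grip_width: 0.0854
```

Call:
carry_out --pt "-20 -32 1 0 0 0 0" --pt "-20 -32 1 0 0 0 0" --pt "0 0 20 0 0 0 0" --pt "0 0 20 0 0 0 0" --pt "0 0 0 0 0 0 0"

```text
clock: 35.22
position: [0.5724, -0.0836, 0.173]
tool_rot: [3.142, -0.005, 3.137]
force: [-0.3, 0.4, -1.5]
grip_width: 0.0855
```

Call:
carry_out --pt "0 0 40 0 0 0 0" --pt "0 0 40 0 0 0 0" --pt "0 0 40 0 0 0 0" --pt "0 0 27 0 0 0 0" --pt "0 0 15 0 0 0 0"

```text
clock: 35.63
position: [0.5728, -0.0826, 0.012]
tool_rot: [3.141, -0.003, 3.138]
force: [0.2, 0.0, 1.2]
grip_width: 0.0853
```

Call:
carry_out --pt "0 0 0 0 0 0 255" --pt "0 0 0 0 0 0 255" --pt "0 0 0 0 0 0 255" --pt "0 0 0 0 0 0 255" --pt "0 0 0 0 0 0 255" --force 30

```text
clock: 36.05
position: [0.5751, -0.0832, 0.0164]
tool_rot: [3.142, 0.002, 3.138]
force: [-1.8, 0.5, 10.1]
grip_width: 0.0495
```

Call:
carry_out --pt "0 0 -15 0 0 0 255" --pt "0 0 -40 0 0 0 255" --pt "0 0 -40 0 0 0 255" --pt "0 0 -40 0 0 0 255" --pt "0 0 -40 0 0 0 255"

```text
clock: 36.47
position: [0.5739, -0.0833, 0.1927]
tool_rot: [3.142, 0.001, 3.137]
force: [0.6, 0.3, -1.1]
grip_width: 0.0493
```

Call:
carry_out --pt "0 0 -40 0 0 0 255" --pt "0 0 0 0 0 0 255" --pt "0 0 0 0 0 0 255"

```text
clock: 36.72
position: [0.5751, -0.0833, 0.2328]
tool_rot: [3.141, 0.005, 3.138]
force: [-0.3, -0.1, -2.1]
grip_width: 0.0491
```

```bash
python3 - <<'E'
from h import *
plan([([.455,.322,.235],180),([.455,.322,.13],180)])
E
```

```text
at [ 0.5751 -0.0833  0.2328] [180.    0.3 179.8] t 36.7 w 0.0491
-> [0.455 0.322 0.235] 180 | turn 1 x [ 0.    0.05 -0.04] | shift 11 x [10.9 36.8 -0.2]  tot [120.1 405.3  -2.2]
-> [0.455 0.322 0.13 ] 180 | turn 0 x [0. 0. 0.] | shift 3 x [ 0. -0. 35.]  tot [  0.  -0. 105.]
```

Call:
carry_out --pt "11 37 0 0 0 0 255" --pt "11 37 0 0 0 0 255" --pt "11 37 0 0 0 0 255" --pt "11 37 0 0 0 0 255" --pt "11 37 0 0 0 0 255"

```text
clock: 37.13
position: [0.5185, 0.1034, 0.2292]
tool_rot: [-3.141, -0.001, 3.138]
force: [1.3, 0.0, -0.9]
grip_width: 0.0491
```

Call:
carry_out --pt "11 37 0 0 0 0 255" --pt "11 37 0 0 0 0 255" --pt "11 37 0 0 0 0 255" --pt "11 37 0 0 0 0 255" --pt "11 37 0 0 0 0 255"

```text
clock: 37.55
position: [0.4642, 0.2887, 0.2292]
tool_rot: [-3.141, -0.001, 3.138]
force: [1.3, 1.0, -0.9]
grip_width: 0.049
```

Call:
carry_out --pt "10 35 0 0 0 0 255" --pt "0 0 0 0 0 0 255" --pt "0 0 40 0 0 0 255" --pt "0 0 35 0 0 0 255" --pt "0 0 0 0 0 0 255"

```text
clock: 37.97
position: [0.4527, 0.3203, 0.149]
tool_rot: [-3.136, -0.007, 3.138]
force: [-1.4, -1.4, -2.7]
grip_width: 0.0495
```

Call:
carry_out --pt "0 0 20 0 0 0 255" --pt "0 0 10 0 0 0 255" --pt "0 0 5 0 0 0 255" --pt "0 0 0 0 0 0 255" --pt "0 0 0 0 0 0 255"

```text
clock: 38.38
position: [0.456, 0.3223, 0.1205]
tool_rot: [3.141, 0.0, 3.137]
force: [-0.5, -0.5, -0.7]
grip_width: 0.0489
```

Call:
carry_out --pt "0 0 2 0 0 0 255" --pt "0 0 2 0 0 0 255" --pt "0 0 2 0 0 0 255" --pt "0 0 2 0 0 0 255" --pt "0 0 0 0 0 0 255"

```text
clock: 38.8
position: [0.4557, 0.3222, 0.1114]
tool_rot: [-3.142, -0.0, 3.138]
force: [0.1, -0.3, 0.8]
grip_width: 0.0489
```

Call:
carry_out --pt "0 0 0 0 0 0 255" --pt "0 0 0 0 0 0 0" --pt "0 0 0 0 0 0 0" --pt "0 0 0 0 0 0 0" --pt "0 0 0 0 0 0 0"

```text
clock: 39.22
position: [0.4558, 0.3221, 0.1116]
tool_rot: [-3.142, -0.0, 3.138]
force: [-0.9, -0.4, 1.0]
grip_width: 0.0853
```

Call:
carry_out --pt "0 0 0 0 0 0 0" --pt "0 0 -20 0 0 0 0" --pt "0 0 -40 0 0 0 0" --pt "0 0 -40 0 0 0 0" --pt "0 0 -40 0 0 0 0"

```text
clock: 39.63
position: [0.4554, 0.3217, 0.2533]
tool_rot: [-3.141, -0.0, 3.137]
force: [0.6, 0.8, -0.0]
grip_width: 0.0856
```

Call:
carry_out --pt "0 40 0 0 0 0 0" --pt "0 40 0 0 0 0 0" --pt "0 40 0 0 0 0 0" --pt "0 0 0 0 0 0 0" --pt "0 0 0 0 0 0 0"

```text
clock: 40.05
position: [0.4552, 0.444, 0.2507]
tool_rot: [-3.141, -0.001, 3.141]
force: [1.1, -0.5, 0.6]
grip_width: 0.0856
```

```bash
python3 - <<'E'
from h import *
survey("18");f=load("side18");print(flap(f))
cv2.imwrite("pics/s18.png",cv2.resize(f["color"][:,:,::-1],(768,576)))
E
```

```text
top panhi/small in pan 267 mid [0.6193 0.1383 0.134 ] ext [0.049 0.048 0.027] ztop 0.1422
top panhi/small in pan 268 mid [0.5577 0.1394 0.1338] ext [0.048 0.048 0.027] ztop 0.1422
top panhi/small in pan 268 mid [0.4964 0.1397 0.1354] ext [0.047 0.048 0.024] ztop 0.142
top panhi/small in pan 274 mid [0.4541 0.3219 0.1342] ext [0.048 0.049 0.027] ztop 0.1419
top tall 280 mid [0.5995 0.3093 0.1719] ext [0.048 0.048 0.026] ztop 0.1798
top tall 284 mid [0.5423 0.3044 0.1708] ext [0.048 0.048 0.03 ] ztop 0.18
top tall 289 mid [0.4329 0.1407 0.1732] ext [0.048 0.049 0.025] ztop 0.1802
top pan L z mode 0.09650000000000002 med 0.0964
top pan R z mode 0.09650000000000002 med 0.0967
side tall 441 mid [0.6026 0.3103 0.1705] ext [0.05  0.05  0.029] ztop 0.1801
side tall 144 mid [0.5578 0.3096 0.1719] ext [0.024 0.041 0.026] ztop 0.1801
side pan L z mode 0.09650000000000002 med 0.0963
side pan R z mode 0.09550000000000002 med 0.0967
(2349, np.float64(0.0021217589819858473), array([-0.0052, -0.0019,  0.0013]))
```

View pics/s18.png

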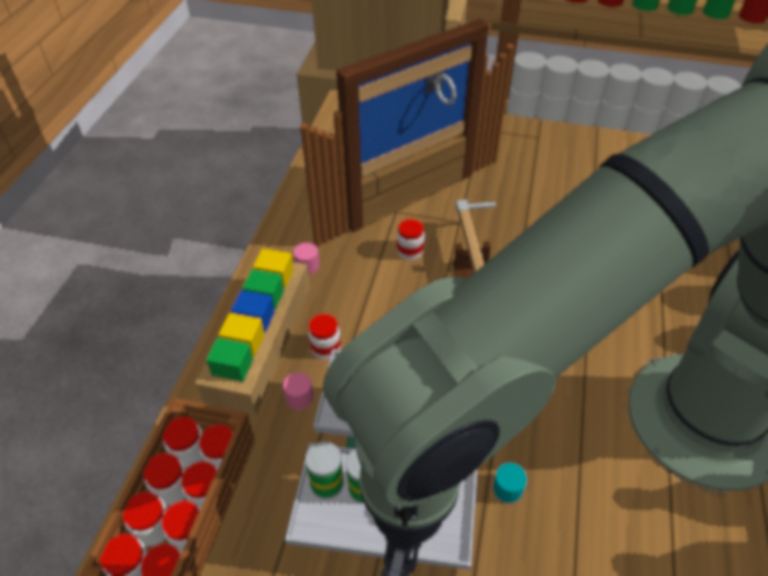

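Flap shut (ring 445,90), pole in rest (470,240), both jars standing, all tins in the pans, level. Letting it settle a moment, then handing in.

Call:
carry_out --pt "0 20 -20 0 0 0 0" --pt "0 0 0 0 0 0 0" --pt "0 0 0 0 0 0 0" --pt "0 0 0 0 0 0 0" --pt "0 0 0 0 0 0 0"

```text
clock: 40.57
position: [0.4566, 0.461, 0.2713]
tool_rot: [-3.141, -0.0, 3.136]
force: [-0.1, -0.4, 0.1]
grip_width: 0.0855
```

```bash
python3 - <<'E'
from h import *
survey("19")
W=cloud(load("top19"));x,y,z=np.moveaxis(W,-1,0)
for nm,a in(("jar1",(.703,.003)),("jar2",(.6,-.286))):
    k=(z>.06)&(z<.08)&(np.hypot(x-a[0],y-a[1])<.05);P=W[k];print(nm,(P.min(0)+P.max(0))/2)
d=np.array([np.cos(np.radians(-69.88)),np.sin(np.radians(-69.88))]);g=np.array([.4149,-.1379])
k=(z>.06)&(z<.08)&(x>.38)&(x<.52)&(y<-.05)&(y>-.4);P=W[k];s=(P[:,:2]-g)@d;t=(P[:,:2]-g)@[-d[1],d[0]];q=(s>.16)&(s<.24)&(abs(t)<.015)
print("pole lat",np.median(t[q]),"end",s[abs(t)<.01].max(),"ztop",np.median(P[q,2]))
print(bot.job_done())
E
```

```text
top panhi/small in pan 264 mid [0.6195 0.138  0.1349] ext [0.049 0.049 0.025] ztop 0.1422
top panhi/small in pan 266 mid [0.5577 0.1394 0.1344] ext [0.048 0.048 0.027] ztop 0.1422
top panhi/small in pan 273 mid [0.4964 0.1396 0.1345] ext [0.048 0.049 0.028] ztop 0.1421
top panhi/small in pan 272 mid [0.454  0.3214 0.1348] ext [0.048 0.051 0.023] ztop 0.142
top tall 280 mid [0.5995 0.3098 0.1712] ext [0.049 0.048 0.029] ztop 0.1801
top tall 283 mid [0.5423 0.3039 0.1733] ext [0.049 0.048 0.024] ztop 0.1801
top tall 292 mid [0.4328 0.1405 0.1702] ext [0.048 0.048 0.029] ztop 0.1806
top pan L z mode 0.09550000000000002 med 0.0965
top pan R z mode 0.09650000000000002 med 0.0967
side tall 438 mid [0.6027 0.3109 0.1721] ext [0.05  0.05  0.025] ztop 0.1799
side pan L z mode 0.09650000000000002 med 0.0963
side pan R z mode 0.0755 med nan
jar1 [0.70167574 0.00210049 0.06902681]
jar2 [ 0.59833384 -0.28657173  0.06962854]
pole lat 0.0011929043545778522 end 0.27466069347021205 ztop 0.07013202670811713
the job is handed in; nothing more can be done
None
  return _methods._mean(a, axis=axis, dtype=dtype,
  ret = ret.dtype.type(ret / rcount)
```

The job is done and handed in at about 41 s on the robot's clock; no verdict was reported. I drew the flap shut with the pole's prong through the ring, pulling to about 40 N against the stop, and laid the pole back in its rest. Then I put 2 tall and 1 small tin in the left pan, and 1 tall and 3 small in the right.

**Last checks**
- **Flap:** it measured about 0.002 rad from shut.
- **Pole:** it lies within about 1 mm of where it started, top at 70 mm.
- **Balance:** the lids of matching tins in the two pans differ by only 0.2 to 0.5 mm, which is about 0.001 to 0.003 rad of beam angle.
- **Tins:** all seven stand upright in the pans. One small tin had been knocked about 26 mm aside before I reached it, and I picked it up from its new place.
- **Jars:** both stand where they were.

**Gaps in the checks**
- In the final check the arm hid the right pan from the side camera, so that pan's level rests on the top view alone.
- An earlier side-view fit of the pole in its rest disagreed by about 5° because the gripper was in the way. The clear top view at the end showed it straight.

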